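# Stack hot drives squared in the cool-down stand

### The job

Get the freshly copied drives cooling: first take the empty sled off the cool-down stand and lay it flat on the rubber mat, then stack every slim drive lying about the desk flat in the stand's corner, their long sides along the two posts, each pushed up flush against both the end fence and the posts. Then find the finned heat sink in the parts bin and lay it, fins up, on top of the stack, squared into the same corner, and last throw the fan lever all the way over. Leave the rest of the bin's contents in the bin and the other things on the desk where they are.

Things in the scene. Friction and masses are not known exactly. Their poses are not given: they have to be found in the camera images.
- corner (a point): inner corner of the cool-down stand, on top of its base plate, where the planes of the fences' inner faces meet; axes are the stand's. End fence: steel, inner face at x = 0 facing -x, y -58 to -6 mm. Side fence: two steel posts, inner faces at y = 0 facing -y, at x -18 to 0 and -120 to -102 mm. A squared 120 x 56 mm part has its centre at x -60, y -28 mm, length along x
- stand: fixed cool-down stand, yaw within 0.25 rad. In the axes of its corner: 8 mm thick aluminium base plate, x -140 to 16, y -110 to 130 mm; fences 50 mm high above the plate, 8 mm thick; the 84 mm gap between the posts is open for a finger, 44 mm free behind; a 40 mm high fan at x -80 to -40, y 52 to 68 mm; lever at x -60, y 100 mm. Origin 50 mm in x, 30 mm in y and 8 mm below the corner (all minus)
- drive0: slim portable drive in a dark metal case, a flat plate 120 x 56 x 10 mm, lying flat; origin at its centre (5 mm above its underside), x along the 120 mm length, y along the 56 mm width, z up. All the drives are alike; three or four are present (None if absent)
- drive1: slim portable drive in a dark metal case, a flat plate 120 x 56 x 10 mm, lying flat; origin at its centre (5 mm above its underside), x along the 120 mm length, y along the 56 mm width, z up. All the drives are alike; three or four are present (None if absent)
- drive2: slim portable drive in a dark metal case, a flat plate 120 x 56 x 10 mm, lying flat; origin at its centre (5 mm above its underside), x along the 120 mm length, y along the 56 mm width, z up. All the drives are alike; three or four are present (None if absent)
- drive3: slim portable drive in a dark metal case, a flat plate 120 x 56 x 10 mm, lying flat; origin at its centre (5 mm above its underside), x along the 120 mm length, y along the 56 mm width, z up. All the drives are alike; three or four are present (None if absent)
- sled: empty drive sled of grey plastic: an open-topped shallow U tray 124 x 60 mm, 18 mm high, floor and side walls 3 mm thick, closed at one end by a black bezel; origin at the centre of its underside, x along its length, z up. It starts lying loose on the stand's base plate; can be gripped across its 60 mm width by the outer sides
- mat: thin fixed black rubber mat, 180 (its x) x 220 (its y) x 3 mm; origin at the centre of its underside. Mat and bin stand one on the left and one on the right side of the desk, swapped from start to start
- bin: fixed open grey plastic parts bin, 200 (its x) x 260 (its y) mm outside, 45 mm high, walls and floor 5 mm thick; origin at the centre of its underside. Holds the heat sink and three other parts
- heatsink: finned aluminium heat sink, a block 120 x 56 mm and 22 mm high with fins running along its length; origin at the centre of its flat underside, x along the length, z up towards the fins; lies fins up near the middle of the bin, can be gripped across its 56 mm width
- lever (a joint): fan lever on the stand; 0 = leaning towards the stand's -x (off), 1.0 rad = thrown fully over towards the stand's +x (on); turns about the stand's y axis, stays where it is left
- lever_tip (a point): centre of the ball at the tip of the fan lever, which is about 60 mm long from its pivot
- fan: small black fan 40 x 40 x 20 mm in the bin; leave in the bin; origin at the centre of its underside
- bracket: steel angle bracket 60 x 30 x 28 mm in the bin; leave in the bin; origin under its flat leg's centre
- blank: narrow steel slot blank 90 x 26 x 6 mm with a black catch, in the bin; leave in the bin; origin at the centre of its underside
- mug: white mug, 80 mm wide, 95 mm high; not part of the job
- mouse: black computer mouse 100 x 60 x 30 mm; not part of the job
- screwdriver: screwdriver 180 mm long; not part of the job
- tape: roll of clear tape 90 mm across, 24 mm high; not part of the job
- hub: black hub 110 x 50 x 22 mm; not part of the job
Not all that is in view belongs to the job. Leave any green or turquoise look-alike of the drive1 alone.

How it is judged:
By the outcome, as a careful person would: the job done as asked, in the order asked, and still so for the second after the job is handed in, with the robot touching nothing.
Of drive0, drive1, drive2, drive3 only 3 to 4 are there at a start; the rules pass over those that are not, and their reading is None.
At some moment in a run one of drive0, drive1, drive2, drive3 may be knocked a few centimetres aside while the robot is not near it.
Once in a run the grip may slacken for a moment while it holds something.
It also fails if it takes over 210 s, if anything falls off the work surface, if the arm or the gripper's body presses on something with over 40 N, if the wrist force passes 120 N, or if a joint passes its speed limit or range.

### The arm

A 7-joint arm with a two-finger parallel gripper is mounted at the origin on the work surface. World frame = base frame: x ahead of the robot, y to its left, z up, the work surface at z = 0. Lengths are in m, angles in degrees, forces in N, time in s.
With the tool pointing down it reaches from about 0.4 to 0.85 m from the base axis. Payload 10.4 kg.
Tool frame: the origin (TCP) lies between the finger pads; the fingertips stand 22 mm ahead of it and the grasp point (between the pads) lies 3 mm ahead of it (ctrl.tip_reach is the distance from the TCP to the fingertips, in m); z points along the fingers, y is the line along which they close (so a half turn about z gives the same grasp; the last joint's range is limited). The gripper opens to 85 mm and grips with 20 to 120 N. Pads are 22 mm wide; open, the fingers measure 114 mm over their backs; the gripper's body (76 mm by 85 mm) begins 54 mm behind the grasp point. The pads swing forward as they close: fully open they stand 13 mm farther back than shut.
Start: joints at [71.07, 19.034, -3.707, 83.658, 1.238, 77.344, -5.071], TCP at [0.189, -0.596, 0.253] pointing down, gripper open.
Joint ranges: [-148.97, 148.97], [-28.65, 121.19], [-84.17, 76.75], [9.2, 138.47], [-72.65, 252.65], [3.7, 117.97], [-149.18, 149.18]. Speed limits (degrees/s): [127.2, 127.2, 159.86, 159.86, 180, 180, 180].

### API

Orientations are given as a 3x3 rotation matrix whose columns are the frame's x, y, z axes.
In Python, from bench import ctrl gives the robot as it stands.
- The arm moves only by the tool drive_tool, never from a script. Its argument "rows" is a list that holds one entry, the list of rows, each a list of 7 numbers: the gripper command: -1 is fully open, 1 is shut, values between are in proportion, then the shift along the tool's x, y, z in units of 25 mm (1.0 is 25 mm), then the turn, a rotation vector about the tool's x, y, z in units of 6 degrees (1.0 is 6 degrees). In form: [[[hand, x, y, z, wx, wy, wz], ...]]. A call has 1 to 20 rows; each row shifts and turns the commanded pose from where the row before left it, along the tool's axes as they then stand; what a row does not reach is not made up. A row lasts 1/12 s, in which the tool goes at most 41.7 mm and 7.16 degrees, less where a joint would pass 70% of its speed; a pose out of reach is approached as far as the arm can. A call with a number of a shift or a turn outside -1 to 1 is refused whole. A call with a gripper value outside its range is refused whole. The fingers move at their own pace and stop on an object; "newtons" is the grip in N (left out, the last holds). Time passes only in rows, so rows that do not move let the fingers close. It gives the time, the measured TCP pose, the force, the opening and the grip force at its end, in the units of the state.
- ctrl.observe(): the state, without advancing time (a new reading comes with each control period).
- ctrl.capture(name): name is "scene" or "top" or "wrist"; returns the picture (480x640x3 uint8, blue, green, red); there is no depth.
- ctrl.get_calibration(name): a dict with "fx", "fy", "cx", "cy" (pixels), "k1" (the pictures are not rectified: a ray, as slopes to the right and down, at radius r is drawn at 1 + k1 r^2 times it, then the intrinsics apply), "pose" (4x4, takes a point from camera to world coordinates); the wrist camera has in their place "tool_from_camera" (4x4, takes a point from camera to tool coordinates, whose origin is the TCP and whose axes are the flange's). Camera axes: x right, y down, z forward; pixel columns grow to the right and rows downward; lengths in m; the calibration is good to about 2 mm. A picture is of the moment at which its call begins: read the wrist's pose just before it. get_calibration takes no time and is no camera call.
- ctrl.finish_job(): hands the job in; it is judged then, once.
The state is a dict: "t": time; "joints": joint angles; "joint_velocities": joint speeds; "joint_efforts": joint torques, N m; "position": TCP position; "tool_rot": TCP orientation; "wrist_force": force on the tool from outside, world axes, zero at the start; "ft_torque": the same for the moment, N m; "grip_width": finger opening in m; "grip_force": force on a finger pad.
Only numpy, scipy, OpenCV 4.12 (cv2) and the standard library are available. Lean on these libraries where they do the work, as an engineer would, in place of code of your own. Each camera call takes 0.05 s, during which the arm holds its last target. There are 200 camera calls.

## Working session

There is one attempt and no reset: what is moved stays moved. The work goes in short steps, Python scripts to look and compute and a tool call to move; the robot and the scene stay as the last step left them, time stands still between calls to the robot, and variables do not carry over. Pictures are saved under pics/ and viewed, at most 14 in all, crops included, and the job is handed in when it is done.

Besides the shell and the picture viewer there is one more tool, called after "Call:" in YAML: its name, and indented under it one key for each argument. drive_tool: Moves the arm, as the interface text tells. Shifts and turns lie within -1 to 1; 1 stands for 25 mm of shift or 6 degrees of turn. Its arguments: {"type":"object","properties":{"rows":{"type":"array"},"newtons":{"type":"number"}},"required":["rows"]}

```bash
ls; mkdir -p pics; cat > h.py <<'E'
import numpy as np, cv2
from bench import ctrl
def snap(name,fn):
    im=ctrl.capture(name); cv2.imwrite('pics/'+fn,im); return im
def pose(name):
    c=ctrl.get_calibration(name)
    if 'pose' in c: return c,np.array(c['pose'])
    s=ctrl.observe(); T=np.eye(4); T[:3,:3]=s['tool_rot']; T[:3,3]=s['position']
    return c,T@np.array(c['tool_from_camera'])
def ray(name,uv,P=None):
    c,T=P or pose(name)
    uv=np.atleast_2d(np.array(uv,float))
    K=np.array([[c['fx'],0,c['cx']],[0,c['fy'],c['cy']],[0,0,1]])
    d=(uv-[c['cx'],c['cy']])/[c['fx'],c['fy']]
    x=d.copy()
    for _ in range(30): x=d/(1+c['k1']*(x**2).sum(1,keepdims=True))
    D=np.c_[x,np.ones(len(x))]@T[:3,:3].T
    return T[:3,3],D
def onz(name,uv,z,P=None):
    o,D=ray(name,uv,P); return o+D*((z-o[2])/D[:,2])[:,None]
def proj(name,p,P=None):
    c,T=P or pose(name)
    q=(np.atleast_2d(p)-T[:3,3])@T[:3,:3]; s=q[:,:2]/q[:,2:]
    s=s*(1+c['k1']*(s**2).sum(1,keepdims=True)); return s*[c['fx'],c['fy']]+[c['cx'],c['cy']]
E
python3 - <<'E'
from h import *
a=snap('top','top0.png');b=snap('scene','scene0.png')
for n in('top','scene','wrist'):
    print(n,{k:np.round(v,4).tolist() for k,v in ctrl.get_calibration(n).items()})
s=ctrl.observe(); print({k:np.round(v,4).tolist() for k,v in s.items()}, ctrl.tip_reach)
E
```

```text
pics
top {'fx': 608.9702, 'fy': 608.9702, 'cx': 312.1484, 'cy': 230.6785, 'k1': -0.0298, 'pose': [[-0.0076, -0.9878, 0.1557, 0.2931], [-0.9997, 0.0113, 0.023, -0.0129], [-0.0244, -0.1555, -0.9875, 1.3894], [0.0, 0.0, 0.0, 1.0]]}
scene {'fx': 454.8278, 'fy': 454.8278, 'cx': 314.795, 'cy': 237.9185, 'k1': -0.0051, 'pose': [[-0.115, 0.8219, -0.5578, 1.1963], [0.9933, 0.0912, -0.0704, 0.0763], [-0.007, -0.5622, -0.827, 1.1072], [0.0, 0.0, 0.0, 1.0]]}
wrist {'fx': 354.589, 'fy': 354.589, 'cx': 317.7405, 'cy': 238.3474, 'k1': -0.0468, 'tool_from_camera': [[-0.0003, -0.9611, -0.2763, 0.0709], [1.0, -0.0002, -0.0004, 0.0005], [0.0003, -0.2763, 0.9611, -0.1201], [0.0, 0.0, 0.0, 1.0]]}
{'t': 0.1, 'joints': [71.0707, 19.0684, -3.7061, 83.7003, 1.2382, 77.3441, -5.0713], 'joint_velocities': [0.0119, -0.1747, -0.0003, -0.1192, -0.0, -0.0091, 0.0115], 'joint_efforts': [0.0036, -62.6742, 0.0507, -39.2429, 0.0165, 0.007, 0.0001], 'position': [0.1892, -0.5953, 0.2526], 'tool_rot': [[0.953, 0.3029, -0.0005], [0.3029, -0.953, 0.0012], [-0.0001, -0.0013, -1.0]], 'wrist_force': [-0.2523, -0.1943, 0.0751], 'ft_torque': [-0.0416, -0.0051, -0.0544], 'grip_force': 0.0, 'grip_width': 0.0853} 0.022
```

View pics/top0.png

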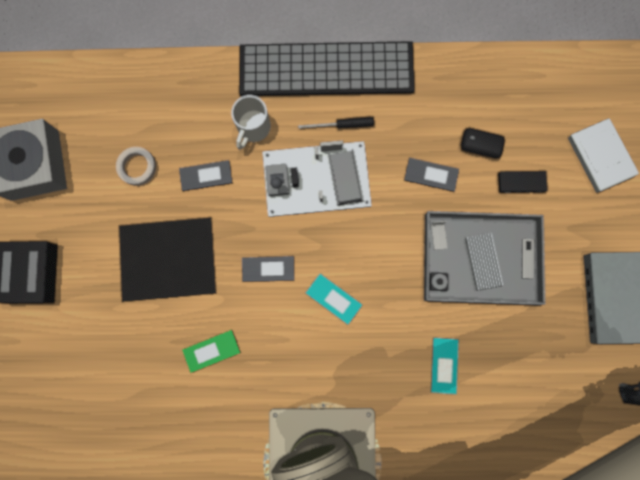

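View pics/scene0.png

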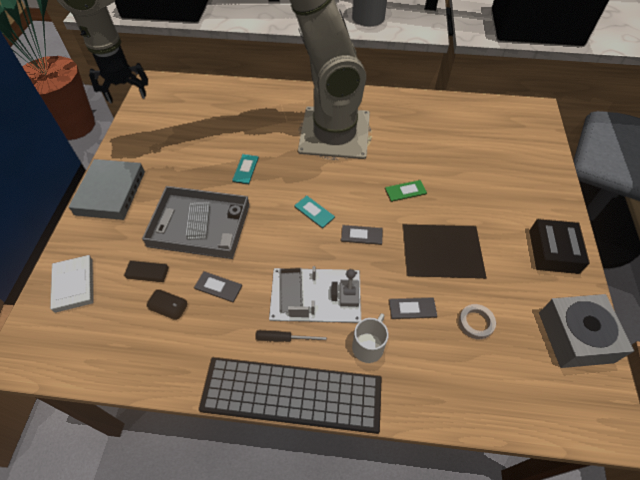

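Dark drives are at top-view pixels (206,175), (268,268) and (432,174). The green (212,351) and turquoise (334,298), (445,365) ones are look-alikes to leave alone. I'll measure these and enlarge to confirm.

```bash
cat > m.py <<'E'
from h import *
def comps(im,mask,lo,hi):
    cs,_=cv2.findContours(mask.astype(np.uint8)*255,cv2.RETR_EXTERNAL,cv2.CHAIN_APPROX_NONE)
    return [c for c in cs if lo<cv2.contourArea(c)<hi]
def rect(name,c,z,P=None):
    w=onz(name,c.reshape(-1,2),z,P)[:,:2]
    r=cv2.minAreaRect((w*1000).astype(np.float32)); b=cv2.boxPoints(r)
    (e1,e2)=(b[1]-b[0],b[2]-b[1]); L=e1 if np.hypot(*e1)>np.hypot(*e2) else e2
    a=np.degrees(np.arctan2(L[1],L[0]))%180
    return np.array(r[0]),sorted(r[1]),a
E
python3 - <<'E'
from m import *
im=cv2.imread('pics/top0.png'); hsv=cv2.cvtColor(im,cv2.COLOR_BGR2HSV)
P=pose('top')
m=(hsv[...,1]<90)
m[:100]=0
for c in comps(im,m,500,20000):
    x,y,w,h=cv2.boundingRect(c)
    z=0.01
    C,s,a=rect('top',c,z,P); print((x+w//2,y+h//2),w,h,np.round(C),np.round(s),round(a,1),hsv[y+h//2,x+6])
crop=im[130:225,170:470]; cv2.imwrite('pics/crop1.png',cv2.resize(crop,None,fx=2.66,fy=2.66,interpolation=cv2.INTER_CUBIC))
E
```

```text
(602, 458) 76 44 [ -27. -622.] [ 78. 190.] 117.5 [ 17 125 186]
(322, 441) 118 78 [47.  3.] [163. 254.] 89.9 [ 18  75 171]
(445, 366) 30 58 [ 206. -271.] [ 60. 123.] 175.3 [ 88 178 149]
(334, 299) 58 52 [356. -28.] [ 60. 124.] 53.2 [ 17 111 168]
(268, 269) 52 26 [425. 121.] [ 56. 117.] 91.2 [113  11  95]
(612, 298) 56 93 [ 351. -658.] [127. 206.] 179.3 [75 10 50]
(28, 272) 57 62 [422. 680.] [135. 141.] 0.7 [ 75   4 120]
(167, 259) 95 83 [449. 354.] [174. 212.] 94.4 [15 13 39]
(485, 258) 122 95 [ 445. -371.] [208. 272.] 87.3 [ 40   6 131]
(523, 182) 48 22 [ 620. -468.] [ 48. 108.] 90.8 [165  11  46]
(205, 175) 53 31 [645. 269.] [ 57. 120.] 98.4 [100   9  89]
(432, 174) 54 33 [ 641. -258.] [ 56. 120.] 75.9 [110   9  89]
(136, 166) 40 40 [671. 435.] [93. 95.] 2.0 [ 18  27 113]
(317, 178) 110 77 [638.   9.] [167. 244.] 95.1 [ 45   4 130]
(482, 143) 43 29 [ 714. -380.] [56. 95.] 74.6 [ 0  0 51]
(603, 155) 71 75 [ 682. -659.] [115. 152.] 23.1 [ 16 124 164]
(33, 159) 67 82 [693. 693.] [160. 187.] 11.5 [100   9  83]
(251, 124) 40 49 [774. 163.] [ 89. 120.] 10.2 [ 60   2 165]
```

View pics/crop1.png

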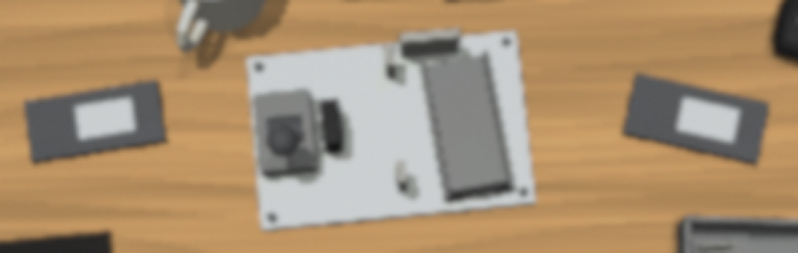

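```bash
cat >> h.py <<'E'
def st():
    s=ctrl.observe(); R=np.array(s['tool_rot']); return s,np.array(s['position']),R,np.degrees(np.arctan2(R[1,0],R[0,0]))
def plan(*tg):
    """tg: list of (x,y,z[mm],yaw deg) ; prints turn units first then shift units in the new tool axes; assumes tool down"""
    s,p,R,y=st(); p=p*1000; print('at',np.round(p,1),'yaw',round(y,2),'t',round(s['t'],1),'w',round(s['grip_width']*1000,1),'F',np.round(s['wrist_force'],1))
    # tilt
    print('tilt units',np.round(np.degrees(np.cross(R[:,2],[0,0,-1]))@R/6,3))
    for t in tg:
        ya=np.radians(t[3]); X=np.array([np.cos(ya),np.sin(ya),0]); Y=np.array([np.sin(ya),-np.cos(ya),0])
        d=np.array(t[:3])-p; print('wz',round((y-t[3])/6,3),'xyz units',np.round([d@X/25,d@Y/25,-d[2]/25],3)); p=np.array(t[:3],float); y=t[3]
E
python3 -c "
from h import *
plan((560,-20,330,5))"
```

```text
at [ 189.2 -595.3  252.6] yaw 17.63 t 0.1 w 85.3 F [-0.3 -0.2  0.1]
tilt units [-0.012  0.001 -0.   ]
wz 2.106 xyz units [ 16.78  -21.634  -3.096]
```

Call:
drive_tool:
  rows:
    - [[-1,0,0,-1,0,0,0.7],[-1,0,0,-1,0,0,0.7],[-1,0,0,-1,0,0,0.7],[-1,0.75,-0.97,0,0,0,0],[-1,0.75,-0.97,0,0,0,0],[-1,0.75,-0.97,0,0,0,0],[-1,0.75,-0.97,0,0,0,0],[-1,0.75,-0.97,0,0,0,0],[-1,0.75,-0.97,0,0,0,0],[-1,0.75,-0.97,0,0,0,0],[-1,0.75,-0.97,0,0,0,0],[-1,0.75,-0.97,0,0,0,0],[-1,0.75,-0.97,0,0,0,0],[-1,0.75,-0.97,0,0,0,0],[-1,0.75,-0.97,0,0,0,0],[-1,0.75,-0.97,0,0,0,0],[-1,0.75,-0.97,0,0,0,0],[-1,0.75,-0.97,0,0,0,0],[-1,0.75,-0.97,0,0,0,0],[-1,0.75,-0.97,0,0,0,0]]

```text
t: 1.77
position: [0.4711, -0.1556, 0.3281]
tool_rot: [[0.996, 0.088, -0.0], [0.088, -0.996, -0.0], [-0.0, 0.0, -1.0]]
wrist_force: [1.0, -0.4, -0.3]
grip_width: 0.0855
grip_force: 0.0
```

Call:
drive_tool:
  rows:
    - [[-1,0.75,-0.97,0,0,0,0],[-1,0.75,-0.97,0,0,0,0],[-1,0.75,-0.97,0,0,0,0],[-1,0.75,-0.97,0,0,0,0],[-1,0.75,-0.97,0,0,0,0],[-1,0,0,0,0,0,0],[-1,0,0,0,0,0,0],[-1,0,0,0,0,0,0]]

```text
t: 2.43
position: [0.5532, -0.0285, 0.3279]
tool_rot: [[0.996, 0.088, -0.001], [0.088, -0.996, -0.0], [-0.001, 0.0, -1.0]]
wrist_force: [-0.9, -0.2, -0.0]
grip_width: 0.0853
grip_force: 0.0
```

```bash
python3 -c "
from h import *
import pickle
P=pose('wrist'); im=snap('wrist','w0.png'); pickle.dump((dict(P[0]),P[1]),open('w0.pkl','wb'))
plan((560,-20,330,5))"
```

```text
at [553.1 -29.1 328.1] yaw 4.96 t 2.5 w 85.2 F [ 0.   0.1 -0.6]
tilt units [ 0.005  0.006 -0.   ]
wz -0.006 xyz units [ 0.305 -0.338 -0.078]
```

View pics/w0.png

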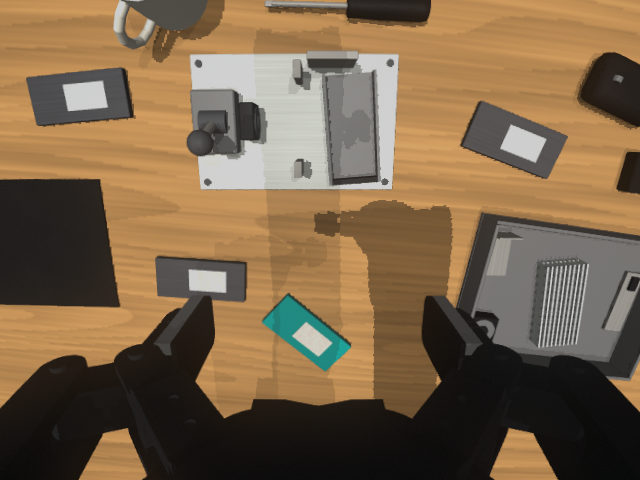

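```bash
python3 - <<'E'
from m import *
import pickle
P=pickle.load(open('w0.pkl','rb')); im=cv2.imread('pics/w0.png'); hsv=cv2.cvtColor(im,cv2.COLOR_BGR2HSV)
m=(hsv[...,1]<60)&(hsv[...,2]>110); m[200:]=0; m[:,:170]=0;m[:,420:]=0
c=max(comps(im,m,2000,99999),key=cv2.contourArea)
h=cv2.convexHull(c); 
for eps in(3,5,8):
    q=cv2.approxPolyDP(h,eps,True).reshape(-1,2); print(q.tolist())
w=onz('wrist',h.reshape(-1,2),0.008,P)[:,:2]*1000
r=cv2.minAreaRect(w.astype(np.float32)); print(r, np.round(cv2.boxPoints(r)))
for n,uv in {'screws':[(198,63),(208,182),(385,182),(390,63)]}.items(): 
    s=onz('wrist',uv,0.008,P)[:,:2]*1000; print(n,np.round(s,1),'mean',s.mean(0), [np.degrees(np.arctan2(*(a-b)[::-1])) for a,b in((s[0],s[3]),(s[1],s[2]),(s[0],s[1]),(s[3],s[2]))])
s=onz('wrist',[(323,74),(376,71),(380,181),(330,184)],0.026,P)[:,:2]*1000
print('sled',np.round(s,1),s.mean(0),np.degrees(np.arctan2(*(s[0]-s[3])[::-1])),np.degrees(np.arctan2(*(s[1]-s[2])[::-1])))
# drives
m=(hsv[...,1]<60)&(hsv[...,2]<130); m|=(hsv[...,1]<40)
for c in comps(im,m,1500,12000):
    x,y,ww,hh=cv2.boundingRect(c); C,sz,a=rect('wrist',c,0.01,P); print((x+ww//2,y+hh//2),np.round(C,1),np.round(sz,1),round(a,1))
cv2.imwrite('pics/c2.png',cv2.resize(im[30:210,170:420],None,fx=3.2,fy=3.2,interpolation=cv2.INTER_CUBIC))
E
```

```text
[[398, 55], [390, 189], [201, 189], [190, 94], [191, 54], [357, 51]]
[[398, 55], [390, 189], [201, 189], [191, 54]]
[[398, 55], [390, 189], [201, 189], [191, 54]]
((637.2141723632812, 7.478645324707031), (157.18113708496094, 241.640380859375), 4.961893081665039) [[ 548.  121.]
 [ 569. -120.]
 [ 726. -106.]
 [ 705.  135.]]
screws [[ 694.2  121.6]
 [ 558.3  108.5]
 [ 577.2 -110.2]
 [ 712.8  -97.7]] mean [635.6378007   5.553611 ] [np.float64(94.83456460439315), np.float64(94.95785500446024), np.float64(5.496465610869709), np.float64(5.2712624233337175)]
sled [[ 691.1  -22.4]
 [ 699.5  -80.3]
 [ 579.8 -100.5]
 [ 571.   -41.8]] [635.36875731 -61.24546933] 9.135955421238926 9.579574911703876
(199, 306) [380.8 121.5] [121.6 159.6] 175.4
(49, 242) [455.2 324. ] [134.8 205.4] 170.4
(514, 140) [ 641.7 -260.6] [ 55.5 119.3] 76.1
(79, 96) [647.5 263.7] [ 55.4 122.5] 98.5
(160, 24) [731.7 164.7] [ 49.8 106.6] 93.4
```

View pics/c2.png

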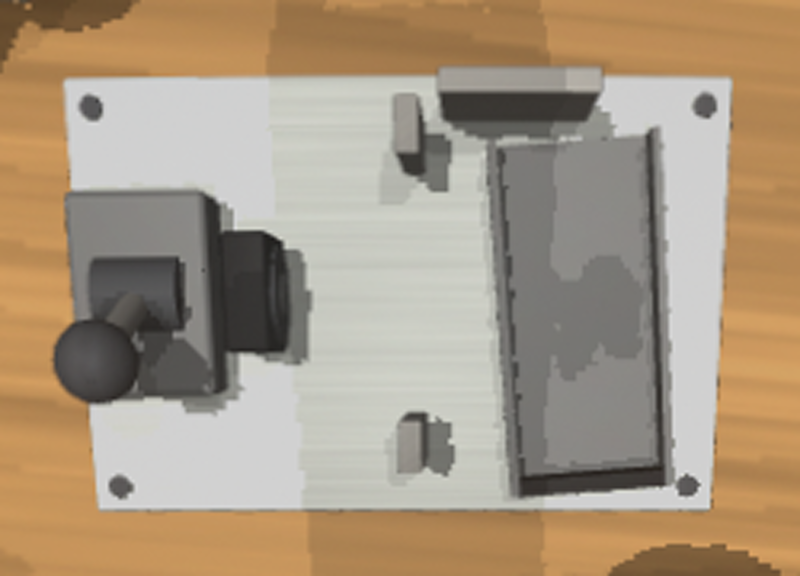

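```bash
python3 -c "
from h import *
plan((635,-61,31,9.3),(635,-61,100,9.3),(449,354,100,9.3))"
```

```text
at [553.1 -29.1 328.1] yaw 4.96 t 2.5 w 85.2 F [ 0.   0.1 -0.6]
tilt units [ 0.005  0.006 -0.   ]
wz -0.723 xyz units [ 3.025  1.79  11.882]
wz 0.0 xyz units [ 0.    0.   -2.76]
wz 0.0 xyz units [ -4.66  -17.584  -0.   ]
```

Call:
drive_tool:
  rows:
    - [[-1,0,0,0,0,0,-0.72],[-1,0.76,0.45,1,0,0,0],[-1,0.76,0.45,1,0,0,0],[-1,0.76,0.45,1,0,0,0],[-1,0.75,0.44,1,0,0,0],[-1,0,0,1,0,0,0],[-1,0,0,1,0,0,0],[-1,0,0,1,0,0,0],[-1,0,0,1,0,0,0],[-1,0,0,1,0,0,0],[-1,0,0,1,0,0,0],[-1,0,0,0.9,0,0,0],[-1,0,0,0.5,0,0,0],[-1,0,0,0.48,0,0,0],[-1,0,0,0,0,0,0],[-1,0,0,0,0,0,0],[1,0,0,0,0,0,0],[1,0,0,0,0,0,0],[1,0,0,0,0,0,0],[1,0,0,0,0,0,0]]
  newtons: 30

```text
t: 4.15
position: [0.6364, -0.0599, 0.0329]
tool_rot: [[0.987, 0.163, 0.002], [0.163, -0.987, -0.001], [0.002, 0.001, -1.0]]
wrist_force: [-1.5, 0.6, 6.1]
grip_width: 0.0591
grip_force: 32.4
```

Call:
drive_tool:
  rows:
    - [[1,0,0,0,0,0,0],[1,0,0,0,0,0,0],[1,0,0,0,0,0,0],[1,0,0,0,0,0,0]]

```text
t: 4.48
position: [0.6364, -0.0599, 0.0329]
tool_rot: [[0.987, 0.163, 0.002], [0.163, -0.987, -0.0], [0.002, 0.001, -1.0]]
wrist_force: [-0.8, -0.1, 5.9]
grip_width: 0.0592
grip_force: 32.4
```

Call:
drive_tool:
  rows:
    - [[1,0,0,-0.4,0,0,0],[1,0,0,-1,0,0,0],[1,0,0,-1,0,0,0],[1,0,0,-1,0,0,0],[1,0,0,-1,0,0,0],[1,-0.25,-0.95,0,0,0,0],[1,-0.25,-0.95,0,0,0,0],[1,-0.25,-0.95,0,0,0,0],[1,-0.25,-0.95,0,0,0,0],[1,-0.25,-0.95,0,0,0,0],[1,-0.25,-0.95,0,0,0,0],[1,-0.25,-0.95,0,0,0,0],[1,-0.25,-0.95,0,0,0,0],[1,-0.25,-0.95,0,0,0,0],[1,-0.25,-0.95,0,0,0,0],[1,-0.25,-0.95,0,0,0,0],[1,-0.25,-0.95,0,0,0,0]]

```text
t: 5.9
position: [0.5145, 0.2102, 0.1422]
tool_rot: [[0.987, 0.163, 0.001], [0.163, -0.987, -0.0], [0.001, 0.0, -1.0]]
wrist_force: [-0.1, 0.7, -1.8]
grip_width: 0.0594
grip_force: 33.3
```

Call:
drive_tool:
  rows:
    - [[1,-0.25,-0.95,0,0,0,0],[1,-0.25,-0.95,0,0,0,0],[1,-0.25,-0.95,0,0,0,0],[1,-0.25,-0.95,0,0,0,0],[1,-0.25,-0.95,0,0,0,0],[1,-0.25,-0.95,0,0,0,0],[1,0,0,1,0,0,0],[1,0,0,1,0,0,0],[1,0,0,1,0,0,0],[1,0,0,0.6,0,0,0],[1,0,0,0.4,0,0,0],[1,0,0,0.3,0,0,0],[1,0,0,0,0,0,0],[1,0,0,0,0,0,0]]

```text
t: 7.07
position: [0.4553, 0.3439, 0.0345]
tool_rot: [[0.987, 0.162, 0.001], [0.162, -0.987, 0.0], [0.001, -0.0, -1.0]]
wrist_force: [-0.1, -0.1, -0.1]
grip_width: 0.0592
grip_force: 33.3
```

Call:
drive_tool:
  rows:
    - [[1,0,0,0.12,0,0,0],[1,0,0,0.12,0,0,0],[1,0,0,0,0,0,0],[1,0,0,0,0,0,0]]

```text
t: 7.4
position: [0.4551, 0.3437, 0.028]
tool_rot: [[0.987, 0.162, 0.0], [0.162, -0.987, 0.0], [0.0, -0.0, -1.0]]
wrist_force: [0.2, 0.2, -0.1]
grip_width: 0.059
grip_force: 33.3
```

Call:
drive_tool:
  rows:
    - [[1,0,0,0.04,0,0,0],[1,0,0,0.03,0,0,0],[1,0,0,0,0,0,0]]

```text
t: 7.65
position: [0.4551, 0.3438, 0.0278]
tool_rot: [[0.987, 0.162, 0.001], [0.162, -0.987, -0.001], [0.001, 0.001, -1.0]]
wrist_force: [-6.6, -5.5, 19.6]
grip_width: 0.0593
grip_force: 35.5
```

Call:
drive_tool:
  rows:
    - [[-1,0,0,0,0,0,0],[-1,0,0,0,0,0,0],[-1,0,0,0,0,0,0],[-1,0,0,0,0,0,0],[-1,0,0,-1,0,0,0],[-1,0,0,-1,0,0,0],[-1,0,0,-1,0,0,0],[-1,0,0,-1,0,0,0],[-1,0,0,-1,0,0,0],[-1,0,0,-1,0,0,0],[-1,0,0,-1,0,0,0],[-1,0,0,-1,0,0,0],[-1,0,0,0,0,0,0]]

```text
t: 8.73
position: [0.4562, 0.3453, 0.231]
tool_rot: [[0.987, 0.163, 0.006], [0.163, -0.987, 0.004], [0.006, -0.003, -1.0]]
wrist_force: [-0.4, 0.3, 0.4]
grip_width: 0.0855
grip_force: 0.0
```

```bash
cat >> m.py <<'E'
def drives(name,P,im,z=0.01):
    """white label quads inside dark plates: report rect of the dark plate"""
    hsv=cv2.cvtColor(im,cv2.COLOR_BGR2HSV); out=[]
    for c in comps(im,hsv[...,1]<60,600,90000):
        x,y,w,h=cv2.boundingRect(c); C,s,a=rect(name,c,z,P)
        if abs(s[0]-56)<9 and abs(s[1]-120)<10: print('drive?',(x+w//2,y+h//2),np.round(C,1),np.round(s,1),round(a,1))
E
python3 - <<'E'
from m import *
P=pose('wrist'); im=snap('wrist','w1.png'); drives('wrist',P,im)
P=pose('top'); im=snap('top','t1.png'); drives('top',P,im)
plan((647,265,100,8.4))
E
```

```text
drive? (524, 274) [427.2 121.8] [ 55.9 122.1] 90.7
drive? (268, 268) [424.9 121.2] [ 53.7 117.1] 91.4
drive? (206, 176) [644.9 268.3] [ 54.8 117.5] 98.9
drive? (431, 174) [ 640.2 -258.3] [ 54.4 116.6] 76.0
at [455.3 344.  226.7] yaw 9.35 t 8.8 w 85.6 F [ 0.3  0.5 -0.8]
tilt units [-0.004 -0.015 -0.   ]
wz 0.159 xyz units [7.126 4.245 5.067]
```

View pics/w1.png

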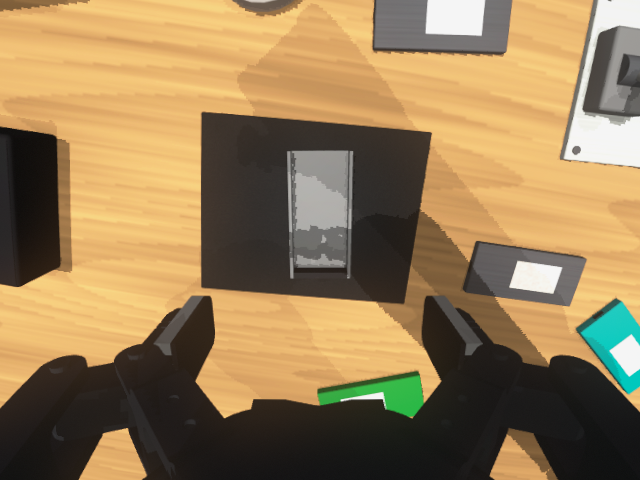

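```bash
python3 -c "
from h import *
print(np.round(ctrl.observe()['joints'],1))
plan((426.5,121.5,120,91),(426.5,121.5,24,91))"
```

```text
[  -4.9   18.4  -44.4   92.5   13.3   74.4 -132.1]
at [455.3 344.  226.7] yaw 9.35 t 8.8 w 85.6 F [ 0.3  0.5 -0.8]
tilt units [-0.004 -0.015 -0.   ]
wz -13.608 xyz units [-8.877 -1.306  4.267]
wz 0.0 xyz units [0.   0.   3.84]
```

Call:
drive_tool:
  rows:
    - [[-1,0,0,0.15,0,0,-0.97],[-1,0,0,0.15,0,0,-0.97],[-1,0,0,0.15,0,0,-0.97],[-1,0,0,0.15,0,0,-0.97],[-1,0,0,0.15,0,0,-0.97],[-1,0,0,0.15,0,0,-0.97],[-1,0,0,0.15,0,0,-0.97],[-1,0,0,0.15,0,0,-0.97],[-1,0,0,0.15,0,0,-0.97],[-1,0,0,0.15,0,0,-0.97],[-1,0,0,0.15,0,0,-0.97],[-1,0,0,0.15,0,0,-0.97],[-1,0,0,0.15,0,0,-0.97],[-1,0,0,0.15,0,0,-1.0],[-1,-0.6,0,0,0,0,0],[-1,-0.6,0,0,0,0,0],[-1,-0.6,0,0,0,0,0],[-1,0,0,0,0,0,0]]

```text
t: 10.33
position: [0.456, 0.2954, 0.1718]
tool_rot: [[-0.015, 1.0, -0.002], [1.0, 0.015, -0.003], [-0.003, -0.002, -1.0]]
wrist_force: [-0.3, -0.2, -0.7]
grip_width: 0.0852
grip_force: 0.0
```

```bash
python3 - <<'E'
from m import *
P=pose('wrist'); im=snap('wrist','w2.png'); drives('wrist',P,im)
print(np.round(ctrl.observe()['joints'],1))
plan((426.5,121.5,50,91),(426.5,121.5,24,91))
E
```

```text
drive? (540, 257) [645.4 267.3] [ 57.3 119.2] 98.5
[ 10.7  22.4 -58.3  99.6  20.3  69.6 -52.1]
at [455.8 296.9 172.2] yaw 90.89 t 10.4 w 85.5 F [ 0.1  0.  -0.1]
tilt units [-0.013  0.016  0.   ]
wz -0.019 xyz units [-6.994 -1.295  4.889]
wz 0.0 xyz units [0.   0.   1.04]
```

Call:
drive_tool:
  rows:
    - [[-1,-0.87,-0.16,0.45,0,0,0],[-1,-0.87,-0.16,0.45,0,0,0],[-1,-0.87,-0.16,0.45,0,0,0],[-1,-0.87,-0.16,0.45,0,0,0],[-1,-0.87,-0.16,0.45,0,0,0],[-1,-0.87,-0.16,0.45,0,0,0],[-1,-0.88,-0.16,0.45,0,0,0],[-1,-0.88,-0.17,0.45,0,0,0],[-1,0,0,1,0,0,0],[-1,0,0,0.8,0,0,0],[-1,0,0,0.3,0,0,0],[-1,0,0,0.2,0,0,0],[-1,0,0,0,0,0,0],[-1,0,0,0,0,0,0]]

```text
t: 11.55
position: [0.4269, 0.1245, 0.0266]
tool_rot: [[-0.019, 1.0, 0.0], [1.0, 0.019, 0.001], [0.001, 0.0, -1.0]]
wrist_force: [0.1, -0.5, 0.9]
grip_width: 0.0854
grip_force: 0.0
```

Call:
drive_tool:
  rows:
    - [[1,0,0,0,0,0,0],[1,0,0,0,0,0,0],[1,0,0,0,0,0,0],[1,0,0,0,0,0,0],[1,0,0,0,0,0,0],[1,0,0,0,0,0,0]]
  newtons: 50

```text
t: 12.05
position: [0.4271, 0.1239, 0.0273]
tool_rot: [[-0.018, 1.0, 0.001], [1.0, 0.018, -0.001], [-0.001, 0.001, -1.0]]
wrist_force: [-5.8, -2.4, 15.6]
grip_width: 0.0525
grip_force: 49.0
```

```bash
python3 - <<'E'
from m import *
im=snap('wrist','w3.png'); b=snap('scene','s3.png')
cv2.imwrite('pics/c3.png',np.hstack([cv2.resize(im[200:480,150:500],(440,352)),cv2.resize(b[180:320,300:460],(360,315)).copy() if 0 else cv2.resize(b[180:320,300:460],(360,352))]))
E
```

```text
(no output)
```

View pics/c3.png

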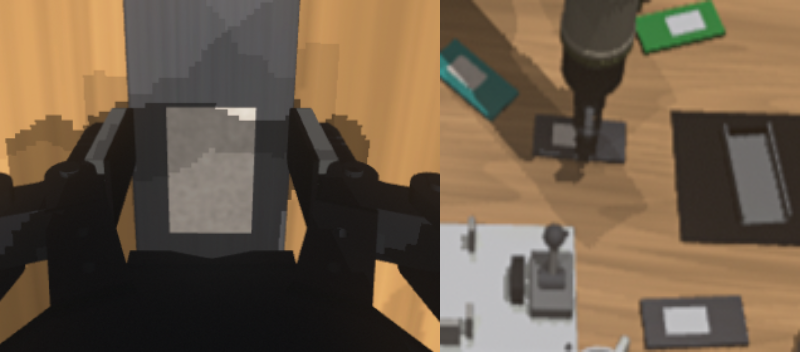

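Call:
drive_tool:
  rows:
    - [[-1,0,0,0,0,0,0],[-1,0,0,0,0,0,0],[-1,0,0,0,0,0,0],[-1,-0.1,0,0.2,0,0,0],[-1,0,0,0,0,0,0],[-1,0,0,0,0,0,0],[-1,0,0,0,0,0,0]]

```text
t: 12.73
position: [0.4265, 0.1211, 0.0209]
tool_rot: [[-0.018, 1.0, -0.0], [1.0, 0.018, 0.0], [0.0, -0.0, -1.0]]
wrist_force: [0.3, 0.5, -1.1]
grip_width: 0.0852
grip_force: 0.0
```

Call:
drive_tool:
  rows:
    - [[0.3,0,0,0,0,0,0],[0.3,0,0,0,0,0,0],[0.3,0,0,0,0,0,0],[0.3,0,0,0,0,0,0],[0.3,0,0,0,0,0,0]]
  newtons: 30

```text
t: 13.15
position: [0.4267, 0.1212, 0.0213]
tool_rot: [[-0.018, 1.0, 0.0], [1.0, 0.018, -0.0], [-0.0, 0.0, -1.0]]
wrist_force: [-2.0, -0.2, 6.3]
grip_width: 0.0549
grip_force: 31.0
```

Call:
drive_tool:
  rows:
    - [[0.4,0,0,0,0,0,0],[0.4,0,0,-0.3,0,0,0],[0.4,0,0,-0.7,0,0,0],[0.4,0,0,-1,0,0,0],[0.4,0,0,-1,0,0,0.96],[0.4,0,0,-1,0,0,0.96],[0.4,0,0,0,0,0,0.96],[0.4,0,0,0,0,0,0.96],[0.4,0,0,0,0,0,0.96],[0.4,0,0,0,0,0,0.96],[0.4,0,0,0,0,0,0.96],[0.4,0,0,0,0,0,0.96],[0.4,0,0,0,0,0,0.96],[0.4,0,0,0,0,0,0.96],[0.4,0,0,0,0,0,0.96],[0.4,0,0,0,0,0,0.96],[0.4,0,0,0,0,0,0.96],[0.4,0,0,0,0,0,0.96],[0.4,0,0,0,0,0,0.9]]
  newtons: 60

```text
t: 14.73
position: [0.4265, 0.1213, 0.1213]
tool_rot: [[0.997, 0.082, 0.0], [0.082, -0.997, 0.0], [0.0, -0.0, -1.0]]
wrist_force: [-0.3, 0.5, -1.1]
grip_width: 0.0537
grip_force: 64.4
```

```bash
python3 - <<'E'
from m import *
P=pose('wrist'); im=snap('wrist','w4.png')
print(np.round(ctrl.observe()['joints'],1),ctrl.observe()['grip_force'])
plan((639,-34.4,100,5),(639,-34.4,33,5))
E
```

```text
[  26.2    7.9  -49.8  116.8    7.1   58.3 -112.8] 64.40090417861938
at [426.5 121.3 121.3] yaw 4.33 t 14.8 w 54.0 F [ 0.   0.1 -1.7]
tilt units [-0. -0.  0.]
wz -0.111 xyz units [7.926 6.944 0.851]
wz 0.0 xyz units [0.   0.   2.68]
```

View pics/w4.png

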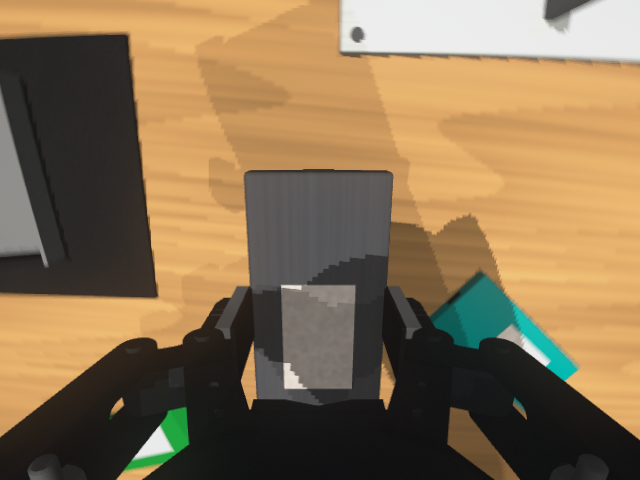

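```bash
python3 - <<'E'
from m import *
s,p,R,y=st(); w=onz('wrist',[(247,172),(391,172),(257,398),(381,398)],p[2]-0.0113); print(np.round((w-p)@R*1000,1))
E
```

```text
[[ 58.6 -25.7  11.3]
 [ 58.6  27.1  11.3]
 [-41.3 -27.1  11.3]
 [-41.3  28.6  11.3]]
```

Call:
drive_tool:
  rows:
    - [[0.4,0.8,0.69,0,0,0,-0.11],[0.4,0.8,0.69,0,0,0,0],[0.4,0.8,0.69,0,0,0,0],[0.4,0.8,0.69,0,0,0,0],[0.4,0.8,0.69,0,0,0,0],[0.4,0.8,0.69,0,0,0,0],[0.4,0.8,0.7,0,0,0,0],[0.4,0.8,0.7,0,0,0,0],[0.4,0.8,0.7,0,0,0,0],[0.4,0.72,0.7,0,0,0,0],[0.4,0,0,0,0,0,0],[0.4,0,0,0,0,0,0],[0.4,0,0,0,0,0,0]]

```text
t: 15.87
position: [0.64, -0.0316, 0.1209]
tool_rot: [[0.995, 0.1, -0.001], [0.1, -0.995, 0.001], [-0.001, -0.001, -1.0]]
wrist_force: [0.3, 0.8, -2.1]
grip_width: 0.0536
grip_force: 64.4
```

```bash
python3 - <<'E'
from m import *
P=pose('wrist'); im=snap('wrist','w5.png')
plan((639,-34.4,60,5),(639,-34.4,33,5))
E
```

```text
at [639.9 -31.2 121.1] yaw 5.77 t 15.9 w 54.0 F [ 0.1 -0.2 -2.2]
tilt units [-0.007  0.004 -0.   ]
wz 0.128 xyz units [-0.048  0.123  2.444]
wz 0.0 xyz units [0.   0.   1.08]
```

View pics/w5.png

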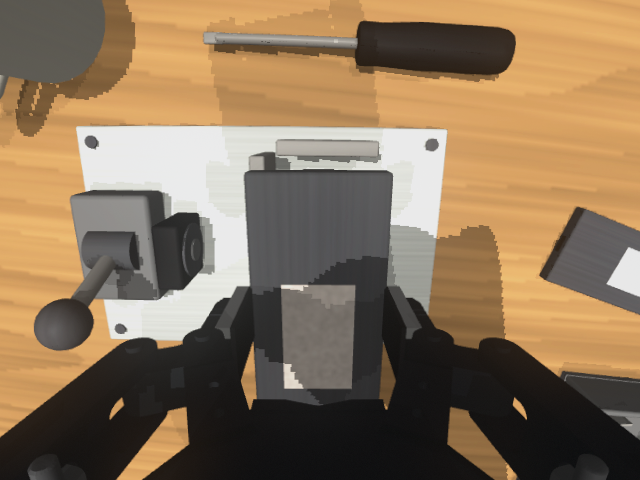

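```bash
cat >> m.py <<'E'
def stand(im,P,show=True):
    hsv=cv2.cvtColor(im,cv2.COLOR_BGR2HSV)
    m=(hsv[...,1]<50)&(hsv[...,2]>170)
    c=max(comps(im,m,2000,99999),key=cv2.contourArea); h=cv2.convexHull(c)
    return cv2.approxPolyDP(h,5,True).reshape(-1,2)
E
python3 - <<'E'
from m import *
P=pose('wrist'); im=cv2.imread('pics/w5.png')
print(stand(im,P).tolist())
w=onz('wrist',[(77,127),(447,130),(91,142),(432,145),(120,328)],0.008,P)*1000
print(np.round(w,1)); 
for a,b,l in((0,1,240),(2,3,0)):
    d=w[a]-w[b]; ang=np.arctan2(-d[0],d[1]); print(np.hypot(*d[:2]),np.degrees(ang))
ya=np.radians(5);R2=np.array([[np.cos(ya),-np.sin(ya)],[np.sin(ya),np.cos(ya)]])
print('corner from far corners',w[0,:2]-R2@[16,130],w[1,:2]-R2@[16,-110])
f=onz('wrist',[(276,141),(379,142),(276,154),(379,157),(250,155),(274,153)],0.058,P)*1000
print((f[:,:2]-[699,2])@R2)
E
python3 - <<'E'
import cv2
im=cv2.imread('pics/w5.png'); cv2.imwrite('pics/c5.png',cv2.resize(im[120:200,235:400],None,fx=4.8,fy=4.8,interpolation=cv2.INTER_CUBIC))
E
```

```text
[[446, 130], [436, 237], [181, 340], [111, 338], [77, 126]]
[[ 702.5  130.8    8. ]
 [ 723.3 -105.5    8. ]
 [ 693.8  122.     8. ]
 [ 713.1  -97.6    8. ]
 [ 558.9  110.2    8. ]]
237.21273889478033 5.028106457081818
220.4496312104695 5.024643190007693
corner from far corners [ 6.97931112e+02 -5.28154141e-02] [697.80410615   2.73400961]
[[ 6.96550534e+00 -6.34855231e+00]
 [ 7.19122665e+00 -5.78998635e+01]
 [ 5.95673816e-01 -6.24250577e+00]
 [-1.74023988e-01 -5.83190192e+01]
 [-2.76576034e-02  6.93349191e+00]
 [ 1.07900716e+00 -5.24075223e+00]]
```

View pics/c5.png

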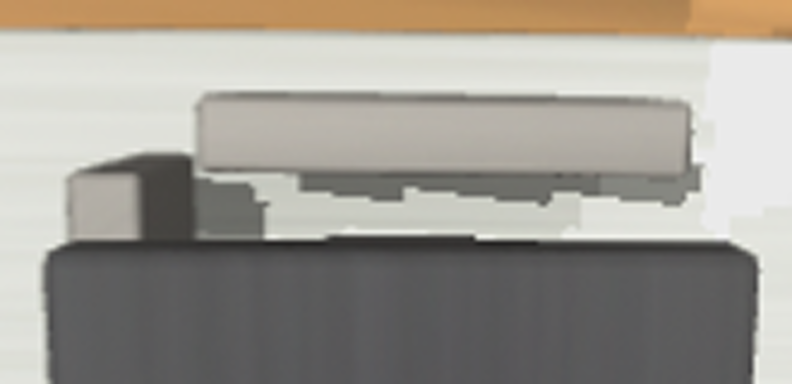

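Call:
drive_tool:
  rows:
    - [[0.4,-0.05,0.12,0.5,0,0,0.13],[0.4,0,0,1,0,0,0],[0.4,0,0,1,0,0,0],[0.4,0,0,0.7,0,0,0],[0.4,0,0,0.3,0,0,0],[0.4,0,0,0,0,0,0],[0.4,0,0,0,0,0,0],[0.4,0,0,0,0,0,0]]

```text
t: 16.58
position: [0.6402, -0.0352, 0.0347]
tool_rot: [[0.996, 0.085, 0.002], [0.085, -0.996, -0.0], [0.002, 0.0, -1.0]]
wrist_force: [0.1, -0.5, -1.1]
grip_width: 0.0538
grip_force: 64.4
```

```bash
python3 - <<'E'
from m import *
plan((639,-34.4,29,5))
E
```

```text
at [640.2 -35.2  34.7] yaw 4.87 t 16.6 w 53.8 F [ 0.1 -0.5 -1.1]
tilt units [ 0.002 -0.015  0.   ]
wz -0.022 xyz units [-0.044 -0.037  0.228]
```

Call:
drive_tool:
  rows:
    - [[0.4,0,0,0.08,0,0,0],[0.4,0,0,0.08,0,0,0],[0.4,0,0,0.02,0,0,0],[0.4,0,0,0,0,0,0],[0.4,0,0,0,0,0,0]]

```text
t: 17.0
position: [0.64, -0.0355, 0.0298]
tool_rot: [[0.996, 0.085, 0.001], [0.085, -0.996, -0.0], [0.001, 0.0, -1.0]]
wrist_force: [-2.1, -1.6, 5.6]
grip_width: 0.054
grip_force: 65.2
```

Call:
drive_tool:
  rows:
    - [[0.4,0,0,0.02,0,0,0],[0.4,0,0,0,0,0,0],[0.4,0,0,0,0,0,0]]

```text
t: 17.25
position: [0.6401, -0.0355, 0.0298]
tool_rot: [[0.996, 0.084, 0.001], [0.084, -0.996, -0.0], [0.001, 0.001, -1.0]]
wrist_force: [-4.9, 0.3, 10.3]
grip_width: 0.0544
grip_force: 65.7
```

Call:
drive_tool:
  rows:
    - [[0.4,0.04,0,-0.02,0,0,0],[0.4,0.04,0,0,0,0,0],[0.4,0,0,0,0,0,0],[0.4,0,0,0,0,0,0]]

```text
t: 17.58
position: [0.6415, -0.0353, 0.0298]
tool_rot: [[0.996, 0.085, -0.0], [0.085, -0.996, -0.0], [-0.0, 0.0, -1.0]]
wrist_force: [-3.6, -0.5, 7.5]
grip_width: 0.0535
grip_force: 65.5
```

Call:
drive_tool:
  rows:
    - [[0.4,0.04,0,0,0,0,0],[0.4,0,0,0,0,0,0],[0.4,0,0,0,0,0,0]]

```text
t: 17.83
position: [0.6425, -0.0352, 0.0297]
tool_rot: [[0.996, 0.085, -0.0], [0.085, -0.996, -0.0], [-0.0, 0.0, -1.0]]
wrist_force: [-5.5, -1.8, 8.9]
grip_width: 0.054
grip_force: 65.5
```

Call:
drive_tool:
  rows:
    - [[0.4,0.03,0,0,0,0,0],[0.4,0,0,0,0,0,0],[0.4,0,0,0,0,0,0]]

```text
t: 18.08
position: [0.6432, -0.0351, 0.0298]
tool_rot: [[0.996, 0.085, -0.0], [0.085, -0.996, -0.0], [-0.0, 0.0, -1.0]]
wrist_force: [-5.2, -1.1, 8.5]
grip_width: 0.054
grip_force: 65.5
```

Call:
drive_tool:
  rows:
    - [[0.4,0.04,-0.06,0,0,0,0],[0.4,0,-0.04,0,0,0,0],[0.4,0,0,0,0,0,0]]

```text
t: 18.33
position: [0.6434, -0.0349, 0.0298]
tool_rot: [[0.997, 0.083, -0.002], [0.083, -0.997, -0.004], [-0.002, 0.003, -1.0]]
wrist_force: [-10.2, -6.2, 12.7]
grip_width: 0.0536
grip_force: 65.9
```

Call:
drive_tool:
  rows:
    - [[0.4,0.04,-0.04,0,0,0,0],[0.4,0,0,0,0,0,0],[0.4,0,0,0,0,0,0]]

```text
t: 18.58
position: [0.6434, -0.0349, 0.0297]
tool_rot: [[0.997, 0.083, -0.004], [0.082, -0.997, -0.005], [-0.004, 0.005, -1.0]]
wrist_force: [-14.7, -9.7, 16.6]
grip_width: 0.0543
grip_force: 66.4
```

Call:
drive_tool:
  rows:
    - [[0.4,-0.04,0,-0.06,0,0,0],[0.4,0,0,0,0,0,0],[0.4,0,0,0,0,0,0]]

```text
t: 18.83
position: [0.6431, -0.0323, 0.03]
tool_rot: [[0.996, 0.084, -0.002], [0.084, -0.996, -0.001], [-0.002, 0.001, -1.0]]
wrist_force: [-5.0, -4.2, 2.3]
grip_width: 0.0538
grip_force: 64.7
```

Call:
drive_tool:
  rows:
    - [[0.4,0,-0.04,0,0,0,0],[0.4,0,0,0,0,0,0],[0.4,0,0,0,0,0,0]]

```text
t: 19.08
position: [0.6431, -0.0313, 0.0298]
tool_rot: [[0.996, 0.084, -0.002], [0.084, -0.996, -0.001], [-0.002, 0.001, -1.0]]
wrist_force: [-3.6, -3.8, 0.9]
grip_width: 0.0537
grip_force: 64.6
```

```bash
python3 - <<'E'
from m import *
im=snap('wrist','w6.png'); plan((643,-31,30,5))
cv2.imwrite('pics/c6.png',cv2.resize(im[60:400,180:460],None,fx=1.7,fy=1.7,interpolation=cv2.INTER_CUBIC))
E
```

```text
at [643.1 -31.3  29.9] yaw 4.83 t 19.1 w 54.0 F [-5.6 -3.1  1. ]
tilt units [ 0.009  0.022 -0.   ]
wz -0.028 xyz units [-0.001 -0.013 -0.005]
```

View pics/c6.png

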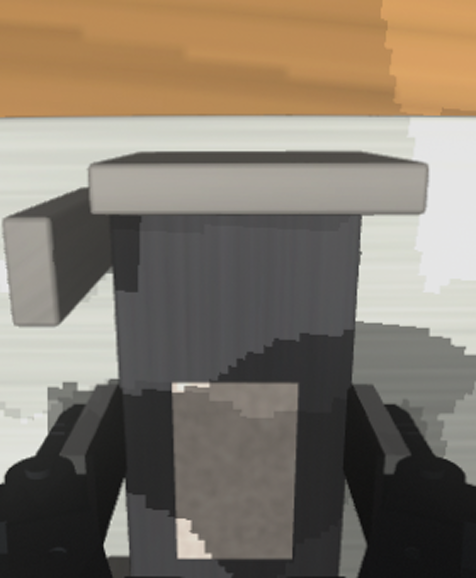

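Call:
drive_tool:
  rows:
    - [[0.4,0,-0.04,0,0,0,0],[0.4,0,0,0,0,0,0],[0.4,0,0,0,0,0,0]]

```text
t: 19.38
position: [0.6431, -0.0312, 0.0299]
tool_rot: [[0.996, 0.084, -0.002], [0.084, -0.996, -0.002], [-0.002, 0.002, -1.0]]
wrist_force: [-3.9, -6.2, 0.5]
grip_width: 0.0536
grip_force: 64.7
```

Call:
drive_tool:
  rows:
    - [[0.4,0,-0.04,0,0,0,0],[0.4,0,0,0,0,0,0],[0.4,0,0,0,0,0,0]]

```text
t: 19.63
position: [0.643, -0.0312, 0.0299]
tool_rot: [[0.997, 0.083, -0.002], [0.083, -0.997, -0.003], [-0.002, 0.003, -1.0]]
wrist_force: [-4.0, -8.1, 1.5]
grip_width: 0.0536
grip_force: 64.7
```

Call:
drive_tool:
  rows:
    - [[0.4,0.02,-0.04,0,0,0,0],[0.4,0,0,0,0,0,0],[0.4,0,0,0,0,0,0]]

```text
t: 19.88
position: [0.6431, -0.0311, 0.0299]
tool_rot: [[0.997, 0.083, -0.003], [0.083, -0.997, -0.005], [-0.003, 0.004, -1.0]]
wrist_force: [-6.5, -10.8, 4.3]
grip_width: 0.0538
grip_force: 64.9
```

Call:
drive_tool:
  rows:
    - [[-1,0,0.08,0,0,0,0],[-1,0,0,0,0,0,0],[-1,0,0,0,0,0,0],[-1,0,0,0,0,0,0],[-1,0,0,-0.5,0,0,0],[-1,0,0,-1,0,0,0],[-1,0,0,-1,0,0,0],[-1,0,0,-1,0,0,0],[-1,0,0,-1,0,0,-0.97],[-1,0,0,-0.5,0,0,-0.97],[-1,0,0,-0.5,0,0,-0.97],[-1,0,0,0,0,0,-0.97],[-1,0,0,0,0,0,-0.97],[-1,0,0,0,0,0,-0.97],[-1,0,0,0,0,0,-0.97],[-1,0,0,0,0,0,-0.97],[-1,0,0,0,0,0,-0.97],[-1,0,0,0,0,0,-0.97],[-1,0,0,0,0,0,-0.97],[-1,0,0,0,0,0,-0.97]]

```text
t: 21.55
position: [0.6445, -0.0291, 0.1693]
tool_rot: [[0.259, 0.966, 0.001], [0.966, -0.259, -0.0], [0.0, 0.001, -1.0]]
wrist_force: [-0.3, -0.1, 0.3]
grip_width: 0.0857
grip_force: 0.0
```

```bash
python3 - <<'E'
from m import *
P=pose('top'); im=snap('top','t2.png'); drives('top',P,im)
plan((645,267.5,100,98.5))
E
```

```text
drive? (206, 176) [644.7 268.2] [ 54.4 117.5] 98.9
at [644.5 -29.2 169.1] yaw 75.42 t 21.6 w 85.5 F [ 0.3  0.2 -0.4]
tilt units [ 0.008 -0.001  0.   ]
wz -3.847 xyz units [11.737  1.772  2.765]
```

Call:
drive_tool:
  rows:
    - [[-1,0,0,0,0,0,-0.96],[-1,0,0,0,0,0,-0.96],[-1,0,0,0,0,0,-0.96],[-1,0,0,0,0,0,-0.96],[-1,0.98,0.15,0,0,0,0],[-1,0.98,0.15,0,0,0,0],[-1,0.98,0.15,0,0,0,0],[-1,0.98,0.15,0,0,0,0],[-1,0.98,0.15,0,0,0,0],[-1,0.98,0.15,0,0,0,0],[-1,0.98,0.15,0,0,0,0],[-1,0.98,0.15,0,0,0,0],[-1,0.98,0.15,0,0,0,0],[-1,0.98,0.15,0.5,0,0,0],[-1,0.98,0.15,0.5,0,0,0],[-1,0.96,0.15,0.5,0,0,0],[-1,0,0,0.5,0,0,0],[-1,0,0,0,0,0,0],[-1,0,0,0,0,0,0]]

```text
t: 23.18
position: [0.6495, 0.2668, 0.1181]
tool_rot: [[-0.133, 0.991, -0.001], [0.991, 0.133, -0.001], [-0.001, -0.001, -1.0]]
wrist_force: [0.1, -0.9, -0.0]
grip_width: 0.0852
grip_force: 0.0
```

```bash
python3 - <<'E'
from m import *
P=pose('top'); im=snap('top','t3.png'); drives('top',P,im)
P=pose('wrist'); im=snap('wrist','w7.png'); 
hsv=cv2.cvtColor(im,cv2.COLOR_BGR2HSV); s,p,R,y=st()
m=(hsv[...,1]<60)&(hsv[...,2]>60); m[:140]=0
for row in (180,200,220,240): 
    r=np.where(((hsv[row,:,1]<60))[230:420])[0]+230; 
    if len(r): e=onz('wrist',[(r[0],row),(r[-1],row)],0.01,P); print(row,r[0],r[-1],np.round((e-p)@R*1000,1)[:,:2].tolist())
plan((645,267.5,20,98.5))
E
```

```text
drive? (431, 174) [ 640.1 -258.4] [ 54.3 116.8] 76.0
180 270 354 [[43.2, -30.1], [43.2, 23.9]]
200 271 353 [[30.2, -29.9], [30.2, 23.6]]
220 272 353 [[16.8, -29.7], [16.8, 23.9]]
240 273 353 [[3.0, -29.6], [3.0, 24.3]]
at [650.4 266.2 119.2] yaw 97.58 t 23.3 w 85.4 F [ 0.2 -0.4  0.1]
tilt units [ 0.012  0.003 -0.   ]
wz -0.153 xyz units [ 0.085 -0.205  3.97 ]
```

Call:
drive_tool:
  rows:
    - [[-1,0.08,-0.15,0.5,0,0,-0.12],[-1,0,0,1,0,0,0],[-1,0,0,1,0,0,0],[-1,0,0,0.8,0,0,0],[-1,0,0,0.4,0,0,0],[-1,0,0,0.2,0,0,0],[-1,0,0,0.05,0,0,0],[-1,0,0,0,0,0,0],[-1,0,0,0,0,0,0],[-1,0,0,0,0,0,0]]
  newtons: 30

```text
t: 24.12
position: [0.6461, 0.2692, 0.0206]
tool_rot: [[-0.147, 0.989, 0.002], [0.989, 0.147, 0.001], [0.0, 0.002, -1.0]]
wrist_force: [-0.2, -0.0, 0.1]
grip_width: 0.0855
grip_force: 0.0
```

Call:
drive_tool:
  rows:
    - [[0.3,0,0,0,0,0,0],[0.3,0,0,0,0,0,0],[0.3,0,0,0,0,0,0],[0.3,0,0,0,0,0,0],[0.3,0,0,0,0,0,0]]

```text
t: 24.53
position: [0.6458, 0.269, 0.0199]
tool_rot: [[-0.147, 0.989, 0.001], [0.989, 0.147, 0.0], [0.0, 0.001, -1.0]]
wrist_force: [-0.5, -0.7, 6.0]
grip_width: 0.0551
grip_force: 32.3
```

Call:
drive_tool:
  rows:
    - [[0.4,0,0,0,0,0,0],[0.4,0,0,-0.3,0,0,0],[0.4,0,0,-0.7,0,0,0],[0.4,0,0,-1,0,0,0],[0.4,0,0,-1,0,0,0],[0.4,0,0,-1,0,0,0.97],[0.4,0,0,-1,0,0,0.97],[0.4,0,0,-0.2,0,0,0.97],[0.4,0,0,0,0,0,0.97],[0.4,0,0,0,0,0,0.97],[0.4,0,0,0,0,0,0.97],[0.4,0,0,0,0,0,0.97],[0.4,0,0,0,0,0,0.97],[0.4,0,0,0,0,0,0.97],[0.4,0,0,0,0,0,0.97],[0.4,0,0,0,0,0,0.97],[0.4,0,0,0,0,0,0.97],[0.4,0,0,0,0,0,0.97],[0.4,0,0,0,0,0,0.97],[0.4,0,0,0,0,0,0.97]]
  newtons: 60

```text
t: 26.2
position: [0.6452, 0.2693, 0.1506]
tool_rot: [[0.982, 0.189, 0.0], [0.189, -0.982, 0.001], [0.0, -0.001, -1.0]]
wrist_force: [0.3, 0.1, -1.5]
grip_width: 0.0539
grip_force: 63.8
```

```bash
cat >> m.py <<'E'
def held(fn):
    """edges of the held drive in the tool frame (top face 11 mm ahead of TCP)"""
    P=pose('wrist'); im=snap('wrist',fn); s,p,R,y=st(); g=cv2.cvtColor(im,cv2.COLOR_BGR2HSV); zt=p[2]-0.0113
    gr=np.abs(cv2.Sobel(cv2.GaussianBlur(im,(3,3),0).astype(np.float32),cv2.CV_32F,0,1)).sum(2); gx=np.abs(cv2.Sobel(cv2.GaussianBlur(im,(3,3),0).astype(np.float32),cv2.CV_32F,1,0)).sum(2)
    v=np.median([140+gr[140:210,c].argmax() for c in range(265,380,5)])
    vl,vr=[140+gr[140:210,c].argmax() for c in(262,378)]
    rows=(195,215,235,255); L=[225+gx[r,225:285].argmax() for r in rows]; Rr=[355+gx[r,355:415].argmax() for r in rows]
    f=onz('wrist',[(318,v)]+[(l,r) for l,r in zip(L,rows)]+[(l,r) for l,r in zip(Rr,rows)],zt,P)
    print('front row',v,vl,vr,'L',L,'R',Rr); print(np.round((f-p)@R*1000,1)[:,:2].tolist())
E
python3 - <<'E'
from m import *
held('w8.png'); print(np.round(ctrl.observe()['joints'],1),ctrl.observe()['grip_width'])
P=pose('top'); im=snap('top','t4.png'); drives('top',P,im)
plan((640,-34.5,120,5))
E
```

```text
front row 170.0 170 170 L [np.int64(243), np.int64(244), np.int64(245), np.int64(247)] R [np.int64(392), np.int64(391), np.int64(390), np.int64(389)]
[[59.2, 0.1], [49.8, -27.8], [42.2, -27.8], [34.3, -27.8], [26.2, -27.4], [50.2, 27.8], [42.6, 27.9], [34.7, 28.0], [26.6, 28.1]]
[  -0.7   37.6  -39.2   76.3   23.6   74.2 -119.9] 0.0541264711923825
drive? (431, 174) [ 640.1 -258.4] [ 54.3 116.8] 76.0
at [645.3 269.3 150.5] yaw 11.08 t 26.3 w 54.5 F [ 0.8 -0.  -1. ]
tilt units [-0.002 -0.007 -0.   ]
wz 1.013 xyz units [-1.27  12.087  1.221]
```

Call:
drive_tool:
  rows:
    - [[0.4,0,0,0,0,0,1.0],[0.4,-0.1,0.93,0,0,0,0],[0.4,-0.1,0.93,0,0,0,0],[0.4,-0.1,0.93,0,0,0,0],[0.4,-0.1,0.93,0,0,0,0],[0.4,-0.1,0.93,0,0,0,0],[0.4,-0.1,0.93,0,0,0,0],[0.4,-0.1,0.93,0,0,0,0],[0.4,-0.1,0.93,0,0,0,0],[0.4,-0.1,0.93,0,0,0,0],[0.4,-0.1,0.93,0,0,0,0],[0.4,-0.1,0.93,0,0,0,0],[0.4,-0.1,0.93,0,0,0,0],[0.4,-0.1,0.93,0.6,0,0,0],[0.4,0,0,0.6,0,0,0],[0.4,0,0,0.3,0,0,0],[0.4,0,0,0,0,0,0],[0.4,0,0,0,0,0,0],[0.4,0,0,0,0,0,0]]

```text
t: 27.88
position: [0.6408, -0.0335, 0.113]
tool_rot: [[0.996, 0.093, 0.001], [0.093, -0.996, 0.001], [0.001, -0.0, -1.0]]
wrist_force: [-0.5, -0.1, -1.6]
grip_width: 0.0539
grip_force: 63.8
```

```bash
python3 - <<'E'
from m import *
plan((640,-34.5,43,5))
E
```

```text
at [640.8 -33.5 113. ] yaw 5.33 t 27.9 w 53.9 F [-0.5 -0.1 -1.6]
tilt units [-0.004 -0.013 -0.   ]
wz 0.055 xyz units [-0.034  0.037  2.799]
```

Call:
drive_tool:
  rows:
    - [[0.4,-0.03,0.05,0.8,0,0,0.05],[0.4,0,0,0.9,0,0,0],[0.4,0,0,0.7,0,0,0],[0.4,0,0,0.3,0,0,0],[0.4,0,0,0.1,0,0,0],[0.4,0,0,0,0,0,0],[0.4,0,0,0,0,0,0],[0.4,0,0,0.06,0,0,0],[0.4,0,0,0.04,0,0,0],[0.4,0,0,0,0,0,0],[0.4,0,0,0,0,0,0]]

```text
t: 28.8
position: [0.6398, -0.0365, 0.0396]
tool_rot: [[0.996, 0.085, 0.0], [0.085, -0.996, -0.0], [0.0, 0.0, -1.0]]
wrist_force: [-0.9, 0.2, -1.6]
grip_width: 0.0543
grip_force: 63.8
```

Call:
drive_tool:
  rows:
    - [[0.4,0,0,0.04,0,0,0],[0.4,0,0,0,0,0,0],[0.4,0,0,0,0,0,0]]

```text
t: 29.05
position: [0.6396, -0.0364, 0.0383]
tool_rot: [[0.996, 0.085, -0.0], [0.085, -0.996, -0.0], [-0.0, 0.0, -1.0]]
wrist_force: [0.2, 0.2, -1.2]
grip_width: 0.0541
grip_force: 63.9
```

Call:
drive_tool:
  rows:
    - [[0.4,0.05,-0.1,0,0,0,0],[0.4,0.05,-0.1,0,0,0,0],[0.4,0,0,0,0,0,0],[0.4,0,0,0,0,0,0]]

```text
t: 29.38
position: [0.6418, -0.0312, 0.0383]
tool_rot: [[0.996, 0.085, 0.0], [0.085, -0.996, -0.0], [0.0, 0.0, -1.0]]
wrist_force: [-0.1, -1.8, -2.0]
grip_width: 0.0537
grip_force: 64.1
```

Call:
drive_tool:
  rows:
    - [[0.4,0.04,-0.04,0,0,0,0],[0.4,0,0,0,0,0,0],[0.4,0,0,0,0,0,0]]

```text
t: 29.63
position: [0.6422, -0.0311, 0.0383]
tool_rot: [[0.996, 0.084, -0.001], [0.084, -0.996, -0.001], [-0.001, 0.001, -1.0]]
wrist_force: [-2.8, -4.6, 1.5]
grip_width: 0.0542
grip_force: 64.4
```

Call:
drive_tool:
  rows:
    - [[0.4,0.04,-0.04,0,0,0,0],[0.4,0,0,0,0,0,0],[0.4,0,0,0,0,0,0]]

```text
t: 29.88
position: [0.6427, -0.031, 0.0383]
tool_rot: [[0.996, 0.084, -0.002], [0.084, -0.996, -0.003], [-0.002, 0.003, -1.0]]
wrist_force: [-5.4, -6.3, 4.2]
grip_width: 0.0536
grip_force: 64.7
```

Call:
drive_tool:
  rows:
    - [[0.4,0.04,0,0,0,0,0],[0.4,0,0,0,0,0,0],[0.4,0,0,0,0,0,0]]

```text
t: 30.13
position: [0.6433, -0.0309, 0.0382]
tool_rot: [[0.996, 0.084, -0.003], [0.084, -0.996, -0.003], [-0.003, 0.003, -1.0]]
wrist_force: [-9.7, -5.8, 5.3]
grip_width: 0.0539
grip_force: 64.9
```

Call:
drive_tool:
  rows:
    - [[0.4,0.04,0,0,0,0,0],[0.4,0,0,0,0,0,0],[0.4,0,0,0,0,0,0]]

```text
t: 30.38
position: [0.6434, -0.0309, 0.0382]
tool_rot: [[0.996, 0.084, -0.005], [0.084, -0.996, -0.003], [-0.006, 0.003, -1.0]]
wrist_force: [-14.1, -6.2, 9.1]
grip_width: 0.0539
grip_force: 65.4
```

Call:
drive_tool:
  rows:
    - [[-1,-0.08,0.06,0,0,0,0],[-1,0,0,0,0,0,0],[-1,0,0,0,0,0,0],[-1,0,0,0,0,0,0],[-1,0,0,-0.5,0,0,0],[-1,0,0,-1,0,0,0],[-1,0,0,-1,0,0,0],[-1,0,0,-1,0,0,0],[-1,0,0,-0.5,0,0,-0.99],[-1,0,0,0,0,0,-0.99],[-1,0,0,0,0,0,-0.99],[-1,0,0,0,0,0,-0.99],[-1,0,0,0,0,0,-0.99],[-1,0,0,0,0,0,-0.99],[-1,0,0,0,0,0,-0.99],[-1,0,0,0,0,0,-0.99],[-1,0,0,0,0,0,-0.99],[-1,0,0,0,0,0,-0.99],[-1,0,0,0,0,0,-0.99],[-1,0,0,0,0,0,-0.99]]

```text
t: 32.05
position: [0.6439, -0.0303, 0.1395]
tool_rot: [[0.234, 0.972, 0.001], [0.972, -0.234, -0.0], [0.0, 0.001, -1.0]]
wrist_force: [-0.3, -0.2, 0.2]
grip_width: 0.0853
grip_force: 0.0
```

```bash
python3 - <<'E'
from m import *
P=pose('wrist'); im=snap('wrist','w9.png'); drives('wrist',P,im)
plan((640.5,-259,120,76))
E
```

```text
at [643.9 -30.4 139.4] yaw 76.86 t 32.1 w 85.2 F [-0.1  0.3 -0.4]
tilt units [ 0.008 -0.001  0.   ]
wz 0.143 xyz units [-8.904  2.078  0.774]
```

Call:
drive_tool:
  rows:
    - [[-1,-0.99,0.23,0,0,0,0.12],[-1,-0.99,0.23,0,0,0,0],[-1,-0.99,0.23,0,0,0,0],[-1,-0.99,0.23,0,0,0,0],[-1,-0.99,0.23,0,0,0,0],[-1,-0.99,0.23,0,0,0,0],[-1,-0.99,0.23,0,0,0,0],[-1,-0.99,0.23,0,0,0,0],[-1,-0.99,0.23,0.8,0,0,0],[-1,0,0,0,0,0,0],[-1,0,0,0,0,0,0],[-1,0,0,0,0,0,0]]

```text
t: 33.1
position: [0.6383, -0.2582, 0.119]
tool_rot: [[0.253, 0.968, 0.001], [0.968, -0.253, 0.001], [0.001, 0.0, -1.0]]
wrist_force: [-0.2, -0.2, 0.2]
grip_width: 0.0853
grip_force: 0.0
```

```bash
python3 - <<'E'
from m import *
P=pose('wrist'); im=snap('wrist','w10.png'); P2=pose('top'); t=snap('top','t5.png'); drives('top',P2,t)
hsv=cv2.cvtColor(im,cv2.COLOR_BGR2HSV); s,p,R,y=st()
for row in (160,180,200,220,240): 
    r=np.where(((hsv[row,:,1]<60))[230:420])[0]+230; 
    if len(r): e=onz('wrist',[(r[0],row),(r[-1],row)],0.01,P); print(row,r[0],r[-1],np.round((e-p)@R*1000,1)[:,:2].tolist())
c=np.where(hsv[:260,318,1]<60)[0]; print('front row',c[0],c[-1],np.round((onz('wrist',[(318,c[0])],0.01,P)-p)@R*1000,1))
plan((640.5,-259,20,76))
E
```

```text
160 280 366 [[55.3, -23.2], [55.2, 31.3]]
180 281 365 [[42.7, -22.9], [42.5, 31.1]]
200 282 365 [[29.7, -22.6], [29.5, 31.5]]
220 283 364 [[16.3, -22.4], [16.2, 31.3]]
240 283 364 [[2.5, -22.8], [2.3, 31.8]]
front row 158 259 [[ 56.4   0.9 109.5]]
at [ 638.7 -257.4  119.4] yaw 75.48 t 33.2 w 85.3 F [0.4 0.2 0.5]
tilt units [ 0.012 -0.006 -0.   ]
wz -0.086 xyz units [-0.043  0.084  3.977]
```

Call:
drive_tool:
  rows:
    - [[-1,-0.09,0.14,0.5,0,0,-0.05],[-1,0,0,1,0,0,0],[-1,0,0,1,0,0,0],[-1,0,0,0.8,0,0,0],[-1,0,0,0.4,0,0,0],[-1,0,0,0.2,0,0,0],[-1,0,0,0.05,0,0,0],[-1,0,0,0,0,0,0],[-1,0,0,0,0,0,0],[-1,0,0,0,0,0,0]]
  newtons: 30

```text
t: 34.03
position: [0.6416, -0.2624, 0.021]
tool_rot: [[0.247, 0.969, 0.002], [0.969, -0.247, -0.001], [-0.0, 0.002, -1.0]]
wrist_force: [0.8, -0.2, -0.1]
grip_width: 0.0856
grip_force: 0.0
```

Call:
drive_tool:
  rows:
    - [[0.3,0,0,0,0,0,0],[0.3,0,0,0,0,0,0],[0.3,0,0,0,0,0,0],[0.3,0,0,0,0,0,0],[0.3,0,0,0,0,0,0]]

```text
t: 34.45
position: [0.6411, -0.2623, 0.0202]
tool_rot: [[0.247, 0.969, 0.001], [0.969, -0.247, -0.0], [-0.0, 0.001, -1.0]]
wrist_force: [-1.4, 0.1, 5.8]
grip_width: 0.0552
grip_force: 32.2
```

Call:
drive_tool:
  rows:
    - [[0.4,0,0,0,0,0,0],[0.4,0,0,-0.3,0,0,0],[0.4,0,0,-0.7,0,0,0],[0.4,0,0,-1,0,0,0],[0.4,0,0,-1,0,0,0],[0.4,0,0,-1,0,0,0.98],[0.4,0,0,-1,0,0,0.98],[0.4,0,0,0,0,0,0.98],[0.4,0,0,0,0,0,0.98],[0.4,0,0,0,0,0,0.98],[0.4,0,0,0,0,0,0.98],[0.4,0,0,0,0,0,0.98],[0.4,0,0,0,0,0,0.98],[0.4,0,0,0,0,0,0.98],[0.4,0,0,0,0,0,0.98],[0.4,0,0,0,0,0,0.98],[0.4,0,0,0,0,0,0.98],[0.4,0,0,0,0,0,0]]
  newtons: 60

```text
t: 35.95
position: [0.6407, -0.2619, 0.1446]
tool_rot: [[0.996, 0.085, -0.0], [0.085, -0.996, 0.0], [-0.0, -0.0, -1.0]]
wrist_force: [0.0, -0.1, -0.8]
grip_width: 0.0537
grip_force: 63.5
```

```bash
python3 - <<'E'
from m import *
held('w11.png')
plan((640,-34.5,120,5))
E
```

```text
front row 162.0 163 162 L [np.int64(243), np.int64(244), np.int64(245), np.int64(246)] R [np.int64(392), np.int64(391), np.int64(389), np.int64(389)]
[[62.1, 0.6], [50.3, -27.5], [42.6, -27.6], [34.8, -27.7], [26.6, -27.8], [49.9, 28.2], [42.3, 28.2], [34.4, 27.8], [26.3, 28.2]]
at [ 640.7 -262.   144.6] yaw 5.26 t 36.0 w 53.9 F [ 0.8  0.7 -1.5]
tilt units [0.001 0.003 0.   ]
wz 0.044 xyz units [ 0.766 -9.068  0.984]
```

Call:
drive_tool:
  rows:
    - [[0.4,0.065,-0.9,0,0,0,0.04],[0.4,0.065,-0.9,0,0,0,0],[0.4,0.065,-0.9,0,0,0,0],[0.4,0.065,-0.9,0,0,0,0],[0.4,0.065,-0.9,0,0,0,0],[0.4,0.065,-0.9,0,0,0,0],[0.4,0.065,-0.9,0,0,0,0],[0.4,0.065,-0.9,0,0,0,0],[0.4,0.065,-0.9,0,0,0,0],[0.4,0.065,-0.9,0.5,0,0,0],[0.4,0,0,0.5,0,0,0],[0.4,0,0,0,0,0,0],[0.4,0,0,0,0,0,0],[0.4,0,0,0,0,0,0]]

```text
t: 37.17
position: [0.6378, -0.038, 0.12]
tool_rot: [[0.996, 0.086, 0.0], [0.086, -0.996, -0.001], [0.0, 0.001, -1.0]]
wrist_force: [-0.3, 0.0, -0.5]
grip_width: 0.0538
grip_force: 63.5
```

```bash
python3 - <<'E'
from m import *
plan((637,-34.7,52,5))
E
```

```text
at [637.8 -38.  120. ] yaw 4.92 t 37.2 w 53.8 F [-0.3  0.  -0.5]
tilt units [ 0.006 -0.002 -0.   ]
wz -0.014 xyz units [-0.021 -0.133  2.719]
```

Call:
drive_tool:
  rows:
    - [[0.4,-0.02,-0.05,0.8,0,0,0],[0.4,0,0,0.9,0,0,0],[0.4,0,0,0.7,0,0,0],[0.4,0,0,0.25,0,0,0],[0.4,0,0,0.05,0,0,0],[0.4,0,0,0,0,0,0],[0.4,0,0,0,0,0,0],[0.4,0,0,0.06,0,0,0],[0.4,0,0,0.04,0,0,0],[0.4,0,0,0,0,0,0],[0.4,0,0,0,0,0,0]]

```text
t: 38.08
position: [0.6371, -0.0354, 0.0499]
tool_rot: [[0.996, 0.086, 0.0], [0.086, -0.996, -0.0], [0.0, 0.0, -1.0]]
wrist_force: [-0.0, -0.9, -1.7]
grip_width: 0.0542
grip_force: 63.5
```

Call:
drive_tool:
  rows:
    - [[0.4,0.06,-0.09,0.03,0,0,0],[0.4,0.06,-0.09,0.02,0,0,0],[0.4,0,0,0,0,0,0],[0.4,0,0,0,0,0,0]]

```text
t: 38.42
position: [0.6395, -0.0313, 0.0485]
tool_rot: [[0.996, 0.085, -0.001], [0.085, -0.996, -0.001], [-0.001, 0.001, -1.0]]
wrist_force: [-4.3, -4.7, 4.5]
grip_width: 0.0544
grip_force: 64.1
```

Call:
drive_tool:
  rows:
    - [[0.4,0.04,-0.06,0,0,0,0],[0.4,0,0,0,0,0,0],[0.4,0,0,0,0,0,0]]

```text
t: 38.67
position: [0.6397, -0.0312, 0.0485]
tool_rot: [[0.996, 0.084, -0.002], [0.084, -0.996, -0.003], [-0.002, 0.003, -1.0]]
wrist_force: [-8.2, -7.0, 8.1]
grip_width: 0.0541
grip_force: 64.5
```

Call:
drive_tool:
  rows:
    - [[0.4,0.05,-0.04,0,0,0,0],[0.4,0,0,0,0,0,0],[0.4,0,0,0,0,0,0]]

```text
t: 38.92
position: [0.6403, -0.0311, 0.0485]
tool_rot: [[0.996, 0.084, -0.004], [0.084, -0.996, -0.004], [-0.004, 0.004, -1.0]]
wrist_force: [-12.4, -10.3, 10.7]
grip_width: 0.0539
grip_force: 64.8
```

Call:
drive_tool:
  rows:
    - [[0.4,0.05,0.04,-0.03,0,0,0],[0.4,0,0,0,0,0,0],[0.4,0,0,0,0,0,0]]

```text
t: 39.17
position: [0.6403, -0.0312, 0.0485]
tool_rot: [[0.996, 0.084, -0.006], [0.084, -0.996, -0.003], [-0.007, 0.003, -1.0]]
wrist_force: [-15.2, -7.5, 10.4]
grip_width: 0.0541
grip_force: 64.7
```

Call:
drive_tool:
  rows:
    - [[0.4,0.04,-0.04,0,0,0,0],[0.4,0,0,0,0,0,0],[0.4,0,0,0,0,0,0]]

```text
t: 39.42
position: [0.6404, -0.0311, 0.0485]
tool_rot: [[0.996, 0.084, -0.009], [0.084, -0.996, -0.005], [-0.009, 0.004, -1.0]]
wrist_force: [-20.9, -11.3, 14.7]
grip_width: 0.0543
grip_force: 65.2
```

Call:
drive_tool:
  rows:
    - [[-1,-0.12,0.08,0,0,0,0],[-1,0,0,0,0,0,0],[-1,0,0,0,0,0,0],[-1,0,0,0,0,0,0],[-1,0,0,-0.5,0,0,0],[-1,0,0,-1,0,0,0],[-1,0,0,-1,0,0,0],[-1,0,0,-1,0,0,0],[-1,0,0,-1,0,0,0],[-1,0,0,-1,0,0,0],[-1,0,0,0,0,0,0],[-1,0,0,0,0,0,0]]

```text
t: 40.42
position: [0.6421, -0.0295, 0.1891]
tool_rot: [[0.996, 0.086, 0.004], [0.086, -0.996, -0.0], [0.004, 0.0, -1.0]]
wrist_force: [-0.5, -0.3, -1.7]
grip_width: 0.085
grip_force: 0.0
```

```bash
python3 - <<'E'
from m import *
snap('wrist','w12.png'); t=snap('top','t6.png'); P=pose('top'); drives('top',P,t)
w=onz('top',[(466,235),(493,233),(503,288),(476,291)],0.027,P)*1000; print(np.round(w,1),w.mean(0))
import pickle; W=pickle.load(open('w0.pkl','rb'))
w=onz('wrist',[(540,260),(588,260),(581,346),(531,346)],0.027,W)*1000; print(np.round(w,1),w.mean(0))
a=cv2.imread('pics/w12.png'); cv2.imwrite('pics/c12.png',np.hstack([cv2.resize(a,(533,400)),cv2.resize(t[205:310,415:485+70],(267,200)).repeat(1,0)[:200] if 0 else cv2.resize(t[205:310,418:552],(267,400))]))
plan((455,-365,200,10))
E
```

```text
[[ 494.2 -327.9   27. ]
 [ 498.  -388.9   27. ]
 [ 374.2 -404.5   27. ]
 [ 368.2 -344.3   27. ]] [ 433.62891445 -366.41187246   27.        ]
[[ 499.2 -319.6   27. ]
 [ 504.6 -384.5   27. ]
 [ 378.7 -414.9   27. ]
 [ 374.  -341.5   27. ]] [ 439.14312357 -365.14079299   27.        ]
at [640.8 -29.9 186.3] yaw 4.94 t 40.5 w 85.4 F [ 0.   0.6 -0.2]
tilt units [ 0.     0.003 -0.   ]
wz -0.844 xyz units [-9.649 11.91  -0.546]
```

View pics/c12.png

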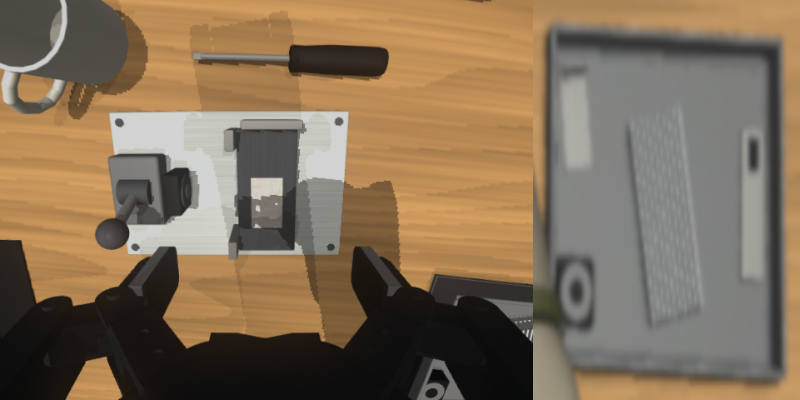

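Call:
drive_tool:
  rows:
    - [[-1,-0.81,0.85,0,0,0,-0.85],[-1,-0.81,0.85,0,0,0,0],[-1,-0.81,0.85,0,0,0,0],[-1,-0.81,0.85,0,0,0,0],[-1,-0.81,0.85,0,0,0,0],[-1,-0.81,0.85,0,0,0,0],[-1,-0.81,0.85,0,0,0,0],[-1,-0.81,0.85,0,0,0,0],[-1,-0.81,0.85,0,0,0,0],[-1,-0.81,0.85,0,0,0,0],[-1,-0.81,0.85,0,0,0,0],[-1,-0.81,0.85,0,0,0,0],[-1,-0.81,0.85,0,0,0,0],[-1,-0.81,0.85,0,0,0,0],[-1,0,0,0,0,0,0],[-1,0,0,0,0,0,0]]

```text
t: 41.85
position: [0.4099, -0.3719, 0.1854]
tool_rot: [[0.985, 0.17, -0.002], [0.17, -0.985, 0.001], [-0.001, -0.001, -1.0]]
wrist_force: [0.6, 0.4, -0.1]
grip_width: 0.0853
grip_force: 0.0
```

```bash
python3 - <<'E'
from m import *
plan((436,-366,60,10))
P=pose('wrist'); im=snap('wrist','w13.png'); cv2.imwrite('pics/c13.png',im)
E
```

```text
at [ 409.9 -371.9  185.4] yaw 9.82 t 41.9 w 85.3 F [ 0.6  0.4 -0.1]
tilt units [-0.014  0.012  0.   ]
wz -0.031 xyz units [ 1.07  -0.052  5.018]
```

View pics/c13.png

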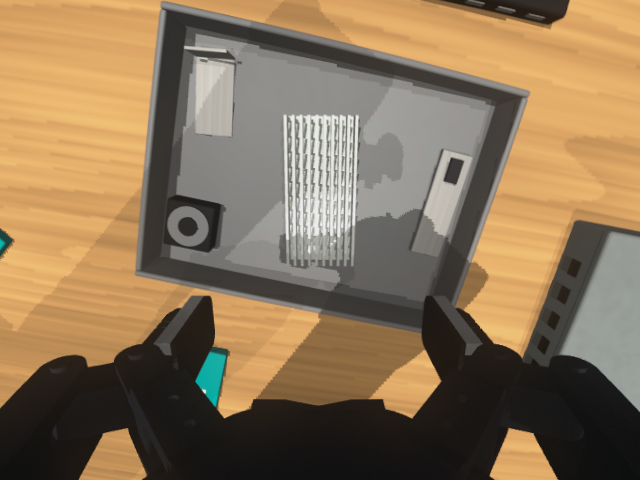

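```bash
python3 - <<'E'
from m import *
s,p,R,y=st(); P=pose('wrist')
w=onz('wrist',[(284,115),(358,116),(354,266),(290,266)],0.027,P); print(np.round(w*1000,1),'mean',w.mean(0),'\ntool',np.round((w-p)@R*1000,1))
E
```

```text
[[ 492.2 -330.6   27. ]
 [ 501.1 -385.3   27. ]
 [ 383.6 -406.1   27. ]
 [ 374.3 -353.4   27. ]] mean [ 0.43778617 -0.36884557  0.027     ] 
tool [[ 86.8 -24.9 158.7]
 [ 86.1  30.4 158.6]
 [-33.3  30.6 158.7]
 [-33.3 -23.  158.8]]
```

Call:
drive_tool:
  rows:
    - [[-1,0.53,0.07,0.5,0,0,-0.07],[-1,0.53,0.06,1,0,0,0],[-1,0,0,1,0,0,0],[-1,0,0,1,0,0,0],[-1,0,0,1,0,0,0],[-1,0,0,0.9,0,0,0],[-1,0,0,0.5,0,0,0],[-1,0,0,0.25,0,0,0],[-1,0,0,0.1,0,0,0],[-1,0,0,0,0,0,0],[-1,0,0,0,0,0,0],[-1,0,0,0,0,0,0]]
  newtons: 30

```text
t: 42.9
position: [0.4389, -0.3698, 0.0316]
tool_rot: [[0.983, 0.181, 0.002], [0.181, -0.983, -0.001], [0.001, 0.002, -1.0]]
wrist_force: [0.3, -0.3, -0.9]
grip_width: 0.0858
grip_force: 0.0
```

Call:
drive_tool:
  rows:
    - [[0.3,0,0,0,0,0,0],[0.3,0,0,0,0,0,0],[0.3,0,0,0,0,0,0],[0.3,0,0,0,0,0,0],[0.3,0,0,0,0,0,0]]

```text
t: 43.32
position: [0.4384, -0.3696, 0.031]
tool_rot: [[0.983, 0.181, 0.001], [0.181, -0.983, -0.001], [0.0, 0.001, -1.0]]
wrist_force: [-0.8, 0.4, 6.4]
grip_width: 0.0554
grip_force: 32.1
```

Call:
drive_tool:
  rows:
    - [[0.4,0,0,0,0,0,0],[0.4,0,0,-0.2,0,0,0],[0.4,0,0,-0.5,0,0,0],[0.4,0,0,-1,0,0,0],[0.4,0,0,-1,0,0,0],[0.4,0,0,-1,0,0,0],[0.4,0,0,-1,0,0,0],[0.4,0,0,-0.5,0,0,0.9],[0.4,0,0,0,0,0,0],[0.4,0,0,0,0,0,0]]
  newtons: 70

```text
t: 44.15
position: [0.4383, -0.3694, 0.1609]
tool_rot: [[0.996, 0.09, 0.001], [0.09, -0.996, -0.001], [0.001, 0.001, -1.0]]
wrist_force: [-0.3, 0.0, -2.7]
grip_width: 0.0543
grip_force: 74.6
```

```bash
python3 - <<'E'
from m import *
im=snap('wrist','w14.png'); P=pose('wrist'); s,p,R,y=st()
g=cv2.GaussianBlur(im,(3,3),0).astype(np.float32); gy=np.abs(cv2.Sobel(g,cv2.CV_32F,0,1)).sum(2); gx=np.abs(cv2.Sobel(g,cv2.CV_32F,1,0)).sum(2)
hsv=cv2.cvtColor(im,cv2.COLOR_BGR2HSV)
br=(hsv[...,1]<50)&(hsv[...,2]>140)
fr=[np.where(br[90:260,c])[0][:1]+90 for c in range(235,405,10)]; print([int(x[0]) if len(x) else -1 for x in fr])
for r in(190,210,230,250):
    c=np.where(br[r,200:440])[0]+200; e=onz('wrist',[(c[0],r),(c[-1],r)],p[2]-0.004,P); print(r,c[0],c[-1],np.round((e-p)@R*1000,1)[:,:2].tolist())
f=np.median([x[0] for x in fr if len(x)]); print(f,np.round((onz('wrist',[(318,f)],p[2]-0.004,P)-p)@R*1000,1))
plan((640,-35,130,5))
E
```

```text
[90, 92, 93, 94, 94, 95, 97, 98, 99, 103, 104, 105, 90, 90, 90, 92, 92]
190 200 438 [[53.1, -41.3], [53.1, 42.6]]
210 200 439 [[45.9, -41.9], [45.9, 43.6]]
230 200 439 [[38.5, -42.6], [38.5, 44.3]]
250 206 430 [[30.9, -41.0], [30.9, 41.7]]
94.0 [[84.6  0.3  3.9]]
at [ 437.7 -369.   159.8] yaw 5.19 t 44.2 w 54.3 F [-0.7  0.3 -2.4]
tilt units [-0.003  0.007  0.   ]
wz 0.032 xyz units [  9.224 -12.605   1.191]
```

Call:
drive_tool:
  rows:
    - [[0.4,0.65,-0.89,0,0,0,0.03],[0.4,0.65,-0.89,0,0,0,0],[0.4,0.65,-0.89,0,0,0,0],[0.4,0.65,-0.89,0,0,0,0],[0.4,0.65,-0.89,0,0,0,0],[0.4,0.65,-0.89,0,0,0,0],[0.4,0.65,-0.89,0,0,0,0],[0.4,0.65,-0.89,0,0,0,0],[0.4,0.65,-0.89,0,0,0,0],[0.4,0.65,-0.89,0,0,0,0],[0.4,0.65,-0.89,0,0,0,0],[0.4,0.65,-0.89,0,0,0,0],[0.4,0.65,-0.89,0,0,0,0],[0.4,0.65,-0.89,0,0,0,0],[0.4,0,0,0.5,0,0,0],[0.4,0,0,0,0,0,0],[0.4,0,0,0,0,0,0],[0.4,0,0,0,0,0,0]]

```text
t: 45.7
position: [0.6378, -0.041, 0.1471]
tool_rot: [[0.996, 0.084, -0.002], [0.084, -0.996, -0.001], [-0.002, 0.0, -1.0]]
wrist_force: [0.5, -0.4, -2.5]
grip_width: 0.0546
grip_force: 74.5
```

```bash
python3 - <<'E'
from m import *
im=snap('wrist','w15.png'); P=pose('wrist'); s,p,R,y=st()
print('fence px', np.round(proj('wrist',np.array([[698.7,-4,58],[694,-56,58]])/1000.,P)))
cv2.imwrite('pics/c15.png',im)
plan((639,-35,68,5))
E
```

```text
fence px [[262. 150.]
 [351. 166.]]
at [638.1 -41.  147.7] yaw 4.79 t 45.8 w 54.4 F [ 0.8  0.6 -2.1]
tilt units [ 0.005  0.006 -0.   ]
wz -0.034 xyz units [ 0.058 -0.237  3.186]
```

View pics/c15.png

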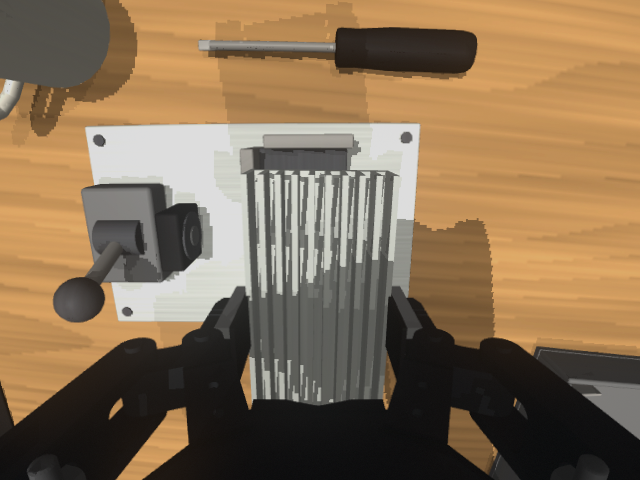

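```bash
python3 - <<'E'
from m import *
s,p,R,y=st()
print(np.round((onz('wrist',[(246,172),(397,173),(252,390),(386,390)],p[2]-0.004)-p)@R*1000,1))
E
```

```text
[[ 59.3 -24.6   4. ]
 [ 58.9  27.7   4. ]
 [-31.  -27.4   4. ]
 [-31.   28.9   4. ]]
```

Call:
drive_tool:
  rows:
    - [[0.4,0,-0.18,0.8,0,0,-0.03],[0.4,0,0,1,0,0,0],[0.4,0,0,0.8,0,0,0],[0.4,0,0,0.4,0,0,0],[0.4,0,0,0.15,0,0,0],[0.4,0,0,0,0,0,0],[0.4,0,0,0,0,0,0],[0.4,0,0,0,0,0,0]]

```text
t: 46.42
position: [0.6389, -0.0352, 0.0706]
tool_rot: [[0.996, 0.088, 0.002], [0.088, -0.996, -0.0], [0.002, 0.0, -1.0]]
wrist_force: [-0.2, 0.4, -2.2]
grip_width: 0.0542
grip_force: 74.5
```

Call:
drive_tool:
  rows:
    - [[0.4,0,0,0.12,0,0,0],[0.4,0,0,0.06,0,0,0],[0.4,0,0,0.02,0,0,0],[0.4,0,0,0,0,0,0],[0.4,0,0,0,0,0,0]]

```text
t: 46.83
position: [0.6382, -0.0352, 0.0644]
tool_rot: [[0.996, 0.088, 0.0], [0.088, -0.996, -0.0], [0.0, 0.0, -1.0]]
wrist_force: [-1.2, -0.5, 1.6]
grip_width: 0.0538
grip_force: 74.8
```

Call:
drive_tool:
  rows:
    - [[0.4,0.06,-0.08,0.03,0,0,0.01],[0.4,0.06,-0.07,0,0,0,0],[0.4,0,0,0,0,0,0],[0.4,0,0,0,0,0,0]]

```text
t: 47.17
position: [0.6413, -0.032, 0.0644]
tool_rot: [[0.996, 0.086, 0.001], [0.086, -0.996, -0.001], [0.001, 0.001, -1.0]]
wrist_force: [-2.6, -3.4, 6.9]
grip_width: 0.0542
grip_force: 75.5
```

Call:
drive_tool:
  rows:
    - [[0.4,0.06,-0.06,-0.02,0,0,0],[0.4,0,0,0,0,0,0],[0.4,0,0,0,0,0,0]]

```text
t: 47.42
position: [0.6418, -0.0317, 0.0644]
tool_rot: [[0.996, 0.086, -0.001], [0.086, -0.996, -0.003], [-0.001, 0.003, -1.0]]
wrist_force: [-5.8, -6.6, 7.8]
grip_width: 0.0543
grip_force: 75.5
```

Call:
drive_tool:
  rows:
    - [[0.4,0.06,-0.06,0,0,0,0],[0.4,0,0,0,0,0,0],[0.4,0,0,0,0,0,0]]

```text
t: 47.67
position: [0.6424, -0.0316, 0.0644]
tool_rot: [[0.996, 0.085, -0.003], [0.085, -0.996, -0.005], [-0.003, 0.005, -1.0]]
wrist_force: [-11.5, -10.9, 12.1]
grip_width: 0.0544
grip_force: 76.0
```

Call:
drive_tool:
  rows:
    - [[0.4,0.06,-0.06,-0.02,0,0,0],[0.4,0,0,0,0,0,0],[0.4,0,0,0,0,0,0]]

```text
t: 47.92
position: [0.6432, -0.0314, 0.0644]
tool_rot: [[0.996, 0.085, -0.004], [0.085, -0.996, -0.007], [-0.005, 0.007, -1.0]]
wrist_force: [-13.0, -14.2, 10.2]
grip_width: 0.0543
grip_force: 75.9
```

Call:
drive_tool:
  rows:
    - [[0.4,0.06,0.1,-0.03,0,0,0],[0.4,0,0,0,0,0,0],[0.4,0,0,0,0,0,0]]

```text
t: 48.17
position: [0.6434, -0.0315, 0.0644]
tool_rot: [[0.996, 0.086, -0.007], [0.086, -0.996, -0.005], [-0.008, 0.004, -1.0]]
wrist_force: [-17.8, -7.7, 10.2]
grip_width: 0.054
grip_force: 75.7
```

Call:
drive_tool:
  rows:
    - [[0.4,0.06,-0.02,0,0,0,0],[0.4,0,0,0,0,0,0],[0.4,0,0,0,0,0,0]]

```text
t: 48.42
position: [0.6435, -0.0314, 0.0644]
tool_rot: [[0.996, 0.086, -0.011], [0.086, -0.996, -0.006], [-0.011, 0.005, -1.0]]
wrist_force: [-26.0, -11.1, 17.2]
grip_width: 0.0544
grip_force: 76.5
```

Call:
drive_tool:
  rows:
    - [[-1,-0.15,0.08,0,0,0,0],[-1,0,0,0,0,0,0],[-1,0,0,0,0,0,0],[-1,0,0,0,0,0,0],[-1,0,0,-0.5,0,0,0],[-1,0,0,-1,0,0,0],[-1,0,0,-1,0,0,0],[-1,0,0,-1,0,0,0],[1,0,0,-1,0,0,0],[1,0,0,-0.5,0,0,0],[1,0,0,0,0,0,0],[1,0,0,0,0,0,0]]

```text
t: 49.42
position: [0.6447, -0.0301, 0.1906]
tool_rot: [[0.996, 0.087, 0.001], [0.087, -0.996, -0.0], [0.001, 0.0, -1.0]]
wrist_force: [0.6, 0.1, -0.8]
grip_width: 0.0387
grip_force: 0.0
```

```bash
python3 - <<'E'
from m import *
import pickle
W=pickle.load(open('w0.pkl','rb'))
P=pose('wrist'); im=snap('wrist','w16.png'); t=snap('top','t7.png'); sc=snap('scene','s7.png')
# ball: dark blob near expected place
g=cv2.cvtColor(im,cv2.COLOR_BGR2GRAY)
o1,d1=ray('wrist',[(200,141)],W)
# ball by Hough in the new wrist picture
c=cv2.HoughCircles(cv2.medianBlur(g,5)[:, :260],cv2.HOUGH_GRADIENT,1,80,param1=100,param2=18,minRadius=12,maxRadius=40); print(c)
for u in (c[0][:,:2] if c is not None else []):
    o2,d2=ray('wrist',[u],P); A=np.c_[d1[0],-d2[0]]; k=np.linalg.lstsq(A,o2-o1,rcond=None)[0]; a=o1+k[0]*d1[0]; b=o2+k[1]*d2[0]; print(u,np.round(a*1000,1),np.round(b*1000,1))
# second: scene view ball (351,274)->first scene picture
o2,d2=ray('scene',[(351,274)]); A=np.c_[d1[0],-d2[0]]; k=np.linalg.lstsq(A,o2-o1,rcond=None)[0]; print('scene',np.round((o1+k[0]*d1[0])*1000,1),np.round((o2+k[1]*d2[0])*1000,1))
# flatness/edges of heatsink: fences vs sink front/side
ya=np.radians(5);R2=np.array([[np.cos(ya),-np.sin(ya)],[np.sin(ya),np.cos(ya)]])
hsv=cv2.cvtColor(im,cv2.COLOR_BGR2HSV)
q=lambda P3: proj('wrist',np.array([[*(np.array([698.7,1.8])+R2@np.array(a[:2])),a[2]] for a in P3])/1000.,P)
print(np.round(q([(0,0,60),(0,-56,60),(-120,-56,60),(-120,0,60),(-60,100,60)])))
plan((643,-31,160,5))
E
```

```text
[[[ 39.5 100.5  38.3]
  [133.5 283.5  19.4]]]
[ 39.5 100.5] [617.   36.3 264.5] [717.5  18.6 254.9]
[133.5 283.5] [610.2  91.8  91.4] [610.3  91.9  91.5]
scene [610.   93.5  86.3] [609.2  95.   86.9]
[[278. 159.]
 [359. 159.]
 [354. 315.]
 [283. 315.]
 [147. 242.]]
at [643.7 -30.4 188.6] yaw 4.98 t 49.6 w 14.9 F [ 0.4 -0.1 -0.5]
tilt units [-0.002  0.021  0.   ]
wz -0.003 xyz units [-0.031  0.022  1.143]
```

```bash
python3 - <<'E'
from m import *
im=cv2.imread('pics/w16.png'); g=cv2.GaussianBlur(im,(3,3),0).astype(np.float32)
gx=np.abs(cv2.Sobel(g,cv2.CV_32F,1,0)).sum(2); gy=np.abs(cv2.Sobel(g,cv2.CV_32F,0,1)).sum(2)
print('rear',[305+gy[305:325,c].argmax() for c in range(290,350,8)])
for r in range(180,310,20): print(r,'R',[int(i)+345 for i in np.argsort(-gx[r,345:375])[:3]],'L',[int(i)+270 for i in np.argsort(-gx[r,270:292])[:3]])
plan((572.5,90,188,5),(572.5,90,93,5))
E
```

```text
rear [np.int64(305), np.int64(307), np.int64(315), np.int64(315), np.int64(315), np.int64(315), np.int64(315), np.int64(305)]
180 R [348, 356, 364] L [283, 280, 289]
200 R [356, 347, 355] L [283, 289, 284]
220 R [355, 347, 358] L [284, 289, 283]
240 R [371, 354, 355] L [284, 290, 283]
260 R [354, 372, 346] L [282, 281, 283]
280 R [374, 353, 350] L [277, 282, 276]
300 R [363, 355, 362] L [271, 286, 270]
at [643.7 -30.4 188.6] yaw 4.98 t 49.6 w 14.9 F [ 0.4 -0.1 -0.5]
tilt units [-0.002  0.021  0.   ]
wz -0.003 xyz units [-2.419 -5.045  0.023]
wz 0.0 xyz units [0.  0.  3.8]
```

Call:
drive_tool:
  rows:
    - [[1,-0.48,-1,0,0,0,0],[1,-0.48,-1,0,0,0,0],[1,-0.48,-1,0,0,0,0],[1,-0.48,-1,0,0,0,0],[1,-0.5,-1,0,0,0,0],[1,0,0,1,0,0,0],[1,0,0,1,0,0,0],[1,0,0,1,0,0,0],[1,0,0,0.6,0,0,0],[1,0,0,0.2,0,0,0],[1,0,0,0,0,0,0],[1,0,0,0,0,0,0],[1,0,0,0,0,0,0]]

```text
t: 50.65
position: [0.5739, 0.0892, 0.0961]
tool_rot: [[0.996, 0.087, 0.002], [0.087, -0.996, 0.0], [0.002, -0.0, -1.0]]
wrist_force: [0.9, 0.2, -0.2]
grip_width: 0.0
grip_force: 0.0
```

Call:
drive_tool:
  rows:
    - [[1,0.3,0,0,0,0,0],[1,0.3,0,0,0,0,0],[1,0.3,0,0,0,0,0],[1,0.3,0,0,0,0,0],[1,0.3,0,0,0,0,0],[1,0.3,0,0,0,0,0],[1,0,0,0,0,0,0],[1,0,0,0,0,0,0]]

```text
t: 51.32
position: [0.6185, 0.093, 0.0948]
tool_rot: [[0.996, 0.087, 0.0], [0.087, -0.996, 0.0], [0.0, -0.0, -1.0]]
wrist_force: [0.4, 0.8, 1.0]
grip_width: 0.0001
grip_force: 0.0
```

Call:
drive_tool:
  rows:
    - [[1,0.2,0,0,0,0,0],[1,0.2,0,0,0,0,0],[1,0.1,0,0,0,0,0],[1,0,0,0,0,0,0],[1,0,0,0,0,0,0]]

```text
t: 51.73
position: [0.6308, 0.094, 0.0951]
tool_rot: [[0.996, 0.087, 0.0], [0.087, -0.996, 0.0], [0.0, -0.0, -1.0]]
wrist_force: [-0.2, -0.7, -0.0]
grip_width: 0.0
grip_force: 0.0
```

Call:
drive_tool:
  rows:
    - [[1,0.1,0,0,0,0,0],[1,0.1,0,0,0,0,0],[1,0,0,0,0,0,0],[1,0,0,0,0,0,0]]

```text
t: 52.07
position: [0.6349, 0.0943, 0.0949]
tool_rot: [[0.996, 0.087, -0.002], [0.087, -0.996, -0.001], [-0.002, 0.0, -1.0]]
wrist_force: [-4.5, -0.9, 2.9]
grip_width: 0.0
grip_force: 2.4
```

Call:
drive_tool:
  rows:
    - [[1,0.1,0,0,0,0,0],[1,0.1,0,0,0,0,0],[1,0,0,0,0,0,0],[1,0,0,0,0,0,0]]

```text
t: 52.4
position: [0.6358, 0.0945, 0.0945]
tool_rot: [[0.996, 0.088, -0.011], [0.088, -0.996, -0.003], [-0.011, 0.002, -1.0]]
wrist_force: [-28.5, -5.4, 17.3]
grip_width: -0.0
grip_force: 14.5
```

Call:
drive_tool:
  rows:
    - [[1,-0.5,0,0,0,0,0],[1,-0.5,0,0,0,0,0],[1,-0.5,0,-0.5,0,0,0],[1,0,0,-1,0,0,0],[1,0,0,-1,0,0,0],[1,0,0,-1,0,0,0],[1,0,0,-1,0,0,0],[1,-0.8,0.8,-1,0,0,0],[1,-0.8,0.8,0,0,0,0],[1,-0.8,0.8,0,0,0,0],[1,-0.8,0.8,0,0,0,0],[1,0,0,0,0,0,0],[1,0,0,0,0,0,0],[1,0,0,0,0,0,0]]

```text
t: 53.57
position: [0.5309, 0.0053, 0.233]
tool_rot: [[0.996, 0.087, 0.001], [0.087, -0.996, -0.0], [0.001, 0.0, -1.0]]
wrist_force: [-0.2, 0.4, 0.2]
grip_width: -0.0002
grip_force: 0.0
```

```bash
python3 - <<'E'
from m import *
P=pose('wrist'); im=snap('wrist','w17.png'); g=cv2.cvtColor(im,cv2.COLOR_BGR2GRAY); t=snap('top','t8.png'); sc=snap('scene','s8.png')
ya=np.radians(5);R2=np.array([[np.cos(ya),-np.sin(ya)],[np.sin(ya),np.cos(ya)]])
W=lambda a: np.array([*(np.array([698.7,1.8])+R2@np.array(a[:2])),a[2]])/1000.
exp=[W((-60+20,97.6,91)),W((-60-20,97.6,91))]
print('ball expected on/off px',np.round(proj('wrist',exp,P)).tolist())
c=cv2.HoughCircles(cv2.medianBlur(g,5)[:300],cv2.HOUGH_GRADIENT,1,40,param1=100,param2=16,minRadius=9,maxRadius=24); print(c)
pc=[W(a) for a in((0,0,60),(0,-56,60),(-120,-56,60),(-120,0,60))]; q=np.round(proj('wrist',pc,P)); print('sink expected',q.tolist())
gr=cv2.GaussianBlur(im,(3,3),0).astype(np.float32); gx=np.abs(cv2.Sobel(gr,cv2.CV_32F,1,0)).sum(2); gy=np.abs(cv2.Sobel(gr,cv2.CV_32F,0,1)).sum(2)
r0,c0=int(q[2][1]),int((q[2][0]+q[3][0])/2); print('rear',[r0-10+int(gy[r0-10:r0+10,c].argmax()) for c in range(c0-20,c0+21,8)])
cc=int(q[2][0]); print('right',[cc-10+int(gx[r,cc-10:cc+12].argmax()) for r in range(r0-60,r0-5,10)])
s=ctrl.observe(); print(np.round(s['position'],3),s['t'],ctrl.observe()['wrist_force'])
# other things vs start (top view difference)
a=cv2.imread('pics/top0.png'); d=cv2.absdiff(a,t).max(2)>50; d=cv2.morphologyEx(d.astype(np.uint8)*255,cv2.MORPH_OPEN,np.ones((3,3)))
for k in cv2.findContours(d,cv2.RETR_EXTERNAL,cv2.CHAIN_APPROX_SIMPLE)[0]:
    if cv2.contourArea(k)>60: print('diff',cv2.boundingRect(k))
E
```

```text
ball expected on/off px [[200.0, 53.0], [205.0, 114.0]]
[[[201.5  40.5  21. ]
  [374.5  97.5  20.1]
  [388.5  59.5  15.6]
  [364.5 150.5  17.9]
  [370.5  23.5  16.8]
  [335.5  52.5  17.9]
  [235.5  66.5  11.8]]]
sink expected [[342.0, 3.0], [418.0, 4.0], [408.0, 168.0], [340.0, 168.0]]
rear [169, 168, 169, 169, 170, 169]
right [409, 401, 408, 407, 399, 406]
[0.531 0.006 0.233] 53.7167 [-0.05484044 -0.62610088  0.28724867]
diff (308, 468, 25, 12)
diff (302, 456, 31, 17)
diff (271, 456, 16, 20)
diff (296, 452, 14, 14)
diff (564, 435, 76, 45)
diff (336, 430, 74, 50)
diff (330, 410, 6, 19)
diff (357, 392, 31, 26)
diff (447, 367, 193, 113)
diff (344, 350, 31, 31)
diff (306, 275, 55, 49)
diff (242, 257, 52, 25)
diff (157, 230, 29, 53)
diff (315, 226, 20, 7)
diff (289, 215, 25, 74)
diff (307, 204, 136, 248)
diff (275, 172, 14, 24)
diff (288, 168, 12, 20)
diff (180, 160, 53, 31)
diff (404, 158, 55, 34)
diff (349, 151, 14, 52)
diff (269, 148, 68, 66)
diff (321, 145, 22, 9)
diff (298, 140, 22, 5)
```

```bash
python3 -c "
from bench import ctrl
print(ctrl.finish_job())"
```

```text
the job is handed in; nothing more can be done
None
```

I handed the job in at about 54 s: the sled is flat on the mat, and all three drives are stacked flush in the corner. The heat sink is squared on top, fins up, and the fan lever is thrown over to its stop.

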